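# Make up the roaster's drive-service kit

### The job

Make up the spares kit for servicing the coffee roaster's belt drive: take every carded bearing off the display pegs, lifting it over the peg's upturned tip as you slide it off instead of wrenching it, and stand each one upright and fully down in a slot of its own in the wooden block. Stack the four belt pulleys in one row in the steel tray, alternately hub up and hub down, each kept the way up it lies now and sitting flat on the tray's floor, so that their rims overlap and all four pack in. Leave everything else on the bench where it is.

Things in the scene. Friction and masses are not known exactly. Their poses are not given: they have to be found in the camera images.
- pack_a: Hang-pack, rigid board 76 (own y) x 125 (z) x 8 mm (x, +-4 about the origin), 0.11 kg; clear bubble 54 mm square stands 12 mm out of the front (-x) from 7 to 61 mm up. Origin: middle of the lower edge, z up. Hang hole 26 mm wide, 73 to 99 mm up; pinch the bar above it (99 to 125 mm) from above, fingers in front and behind. Front pack of the left peg (stand y = +55 mm, 120 mm out). None if absent.
- pack_b: Same pack as pack_a (sizes there), on the left peg behind pack_a, 55 mm out from the stand's origin; slides out past the tip only after pack_a is off. None if absent.
- pack_c: Same pack as pack_a (sizes there), front pack of the right peg (stand y = -55 mm, 120 mm out). All packs hang upright with the top of the hole (99 mm up) resting on the wire. None if absent.
- pack_d: Same pack as pack_a (sizes there), on the right peg behind pack_c, 55 mm out from the stand's origin; slides out only after pack_c is off. None if absent.
- pulley_a: Aluminium belt pulley lying HUB UP, 0.18 kg: V-groove rim 60 mm diameter, 18 mm thick at the bottom; hub 28 mm diameter above it (18 to 38 mm up); small bore. Origin: centre of its underside, z up. Round, so yaw does not matter. Taken by the hub from above. One of four lying on the bench to the robot's right.
- pulley_b: Aluminium belt pulley lying HUB UP, 0.18 kg: V-groove rim 60 mm diameter, 18 mm thick at the bottom; hub 28 mm diameter above it (18 to 38 mm up); small bore. Origin: centre of its underside, z up. Round, so yaw does not matter. Taken by the hub from above. One of four lying on the bench to the robot's right.
- pulley_c: The same aluminium belt pulley standing HUB DOWN, 0.18 kg: hub 28 mm diameter at the bottom (0 to 20 mm), rim 60 mm diameter, 18 mm thick on top (20 to 38 mm). Origin: centre of its underside (end of the hub), z up. Round, so yaw does not matter. Taken by the rim from above, 60 mm across. One of four lying on the bench to the robot's right.
- pulley_d: The same aluminium belt pulley standing HUB DOWN, 0.18 kg: hub 28 mm diameter at the bottom (0 to 20 mm), rim 60 mm diameter, 18 mm thick on top (20 to 38 mm). Origin: centre of its underside (end of the hub), z up. Round, so yaw does not matter. Taken by the rim from above, 60 mm across. One of four lying on the bench to the robot's right.
- stand: Fixed display stand: white upright wire-grid panel 270 mm wide (own y), 236 mm high, its front 5 mm behind the origin (at bench level), on a 12 mm base plate. Own -x points out of the panel, as its two wire pegs do, roughly to the robot; z up. Pegs 6 mm thick, level, at y = +-55 mm, centre line 200 mm up, running out to 165 mm; then the tip turns up (see the tip points).
- peg_left_tip (a point): End of the left peg's upturned tip, local (-180, 55, 213) mm of the stand; the wire rises 13 mm over its last 15 mm. A pack slides off outwards (stand -x) when raised about 13 to 19 mm from its hanging height: lower it catches on the tip, higher the hole's bottom edge catches under the level wire.
- peg_right_tip (a point): End of the right peg's upturned tip, local (-180, -55, 213) mm of the stand; otherwise like the left one.
- block: Fixed wooden block 206 x 104 x 52 mm (own x, y, z), four slots in its top in a row along x, one pack each. Origin: centre of its underside, z up. Slot: 28 mm (x) by 84 mm (y), 46 mm deep, mouth chamfered 3 mm. A pack stands in it with its width along y, bubble either way; it reaches 16 mm to the bubble side of its origin and 4 mm to the other, so centre that.
- slot0 (a point): Centre of the floor of a slot in the block, local x = -72 mm, 6 mm above the bench (46 mm below the block's top); axes as the block's.
- slot1 (a point): Centre of the floor of a slot in the block, local x = -24 mm, 6 mm above the bench (46 mm below the block's top); axes as the block's.
- slot2 (a point): Centre of the floor of a slot in the block, local x = 24 mm, 6 mm above the bench (46 mm below the block's top); axes as the block's.
- slot3 (a point): Centre of the floor of a slot in the block, local x = 72 mm, 6 mm above the bench (46 mm below the block's top); axes as the block's.
- tray: Fixed shallow steel tray, outside 216 x 74 x 20 mm (own x, y, z), walls and floor 4 mm; inside 208 x 66 mm, 16 mm deep. Origin: centre of its underside, z up. Its place and the wooden block's may be swapped.
- tray_floor (a point): Centre of the tray's inner floor, 4 mm above the bench; axes as the tray's. Four pulleys fit in one row along x only when hub up and hub down alternate, about 46.5 mm between centres (e.g. x = -70, -23, 23, 70 mm). A hub-down rim then lies 2 mm above its neighbours' rims, so the hub-up pulleys go in first.
- grease_tin: Round tin, 52 mm diameter, 45 mm tall, standing among the pulleys. Leave alone.
- wrench: Spanner 180 mm long lying behind the tray and the block. Leave alone.
- screwdriver: Screwdriver 190 mm long lying behind the tray and the block. Leave alone.
- trier: Bean trier (wooden handle with a steel trough), about 230 mm long and 24 mm high, lying in front of the display stand; origin near its middle. Leave alone.
- mug: Mug, 85 mm tall, standing at the back right. Leave alone.
- brush: Brush 200 mm long lying at the back right. Leave alone.
Mind the look-alikes: they are no part of the job. Leave any purple look-alike of the pulley_b alone.

How it is judged:
At the end, for the whole second after the job is handed in: Each hung pack upright (0.25 rad) in its own slot, lower edge within 7 mm of the slot's floor; four pulleys flat on the tray's floor (6 mm, 0.1 rad), same way up as at the start, in one row, hub up and hub down alternating (like-lying pulleys 75 to 130 mm apart) (z of pack_a in the frame of block between 0 and 0.013 m and y of pack_a in the frame of block between -0.02 and 0.02 m and x of pack_a in the frame of block between -0.1 and 0.1 m and angle between each of pack_a, pack_b, pack_c, pack_d's own z axis and vertical below 0.25 rad and z of pack_b in the frame of block between 0 and 0.013 m and y of pack_b in the frame of block between -0.02 and 0.02 m and x of pack_b in the frame of block between -0.1 and 0.1 m and z of pack_c in the frame of block between 0 and 0.013 m and y of pack_c in the frame of block between -0.02 and 0.02 m and x of pack_c in the frame of block between -0.1 and 0.1 m and z of pack_d in the frame of block between 0 and 0.013 m and y of pack_d in the frame of block between -0.02 and 0.02 m and x of pack_d in the frame of block between -0.1 and 0.1 m and z of pulley_a in the frame of tray_floor between -0.006 and 0.006 m and y of pulley_a in the frame of tray_floor between -0.02 and 0.02 m and x of pulley_a in the frame of tray_floor between -0.1 and 0.1 m and angle between each of pulley_a, pulley_b, pulley_c, pulley_d's own z axis and vertical below 0.1 rad and z of pulley_b in the frame of tray_floor between -0.006 and 0.006 m and y of pulley_b in the frame of tray_floor between -0.02 and 0.02 m and x of pulley_b in the frame of tray_floor between -0.1 and 0.1 m and z of pulley_c in the frame of tray_floor between -0.006 and 0.006 m and y of pulley_c in the frame of tray_floor between -0.02 and 0.02 m and x of pulley_c in the frame of tray_floor between -0.1 and 0.1 m and z of pulley_d in the frame of tray_floor between -0.006 and 0.006 m and y of pulley_d in the frame of tray_floor between -0.02 and 0.02 m and x of pulley_d in the frame of tray_floor between -0.1 and 0.1 m and horizontal distance between pulley_a and pulley_b between 0.075 and 0.13 m and horizontal distance between pulley_c and pulley_d between 0.075 and 0.13 m); the robot touches nothing.
It fails at once if a bystander (tin, spanner, screwdriver, trier, mug, brush) is shifted by more than 60 mm (distance of any of grease_tin, wrench, screwdriver, trier, mug, brush from where it was at the start of the episode above 0.06 m).
It fails at once if a pack is wrenched against its peg with more than 40 N (contact force between any of pack_a, pack_b, pack_c, pack_d and stand above 40 N).
Of pack_a, pack_b, pack_c, pack_d only 2 to 4 are there at a start; the rules pass over those that are not, and their reading is None.
At some moment in a run one of pulley_a, pulley_b may be knocked a few centimetres aside while the robot is not near it.
It also fails if it takes over 210 s, if anything falls off the work surface, if the arm or the gripper's body presses on something with over 40 N, if the wrist force passes 120 N, or if a joint passes its speed limit or range.

### The arm

A 7-joint arm with a two-finger parallel gripper is mounted at the origin on the work surface. World frame = base frame: x ahead of the robot, y to its left, z up, the work surface at z = 0. Lengths are in m, angles in rad, forces in N, time in s.
With the tool pointing down it reaches from about 0.425 to 0.875 m from the base axis. Payload 4.7 kg.
Tool frame: the origin (TCP) lies on the mounting face of the last link; the fingertips stand 182 mm ahead of it and the grasp point (between the pads) lies 164 mm ahead of it; z points along the fingers, y is the direction in which the jaws open and shut (so a half turn about z gives the same grasp; the last joint's range is limited). The gripper opens to 87 mm and grips with 3 to 60 N. Pads are 19 mm wide; open, the fingers measure 117 mm over their backs; the gripper's body (75 mm by 190 mm) begins 51 mm behind the grasp point.
Start: joints at [-1.103, 0.321, -0.07, 1.45, 0.023, 1.371, -0.057], TCP at [0.285, 0.584, 0.405] pointing down, gripper open.
Joint ranges: [-2.86, 2.86], [-0.3, 2.09], [-1.38, 1.24], [0.06, 2.45], [-1.56, 4.7], [0.09, 2.05], [-2.69, 2.69]. Speed limits (rad/s): [2.57, 2.57, 3.14, 3.14, 3.14, 3.14, 3.14].

### API

Orientations are given as a rotation vector (axis times angle).
In Python, from bench import ctrl gives the robot as it stands. The module is installed in compiled form; this text tells all that it offers.
- The arm moves only by the tool play_rows, never from a script. Its argument "targets" is text: rows parted by semicolons, each of 7 numbers parted by spaces: the shift along the tool's x, y, z in cm, then the turn, a rotation vector about the tool's x, y, z in rad, then the opening, from -1 (shut) to 1 (fully open). In form: x y z ax ay az grip; .... A call has 1 to 20 rows; each row shifts and turns the pose as measured when the row begins, along the tool's axes as they then stand; what a row does not reach is not made up. A row lasts 1/8 s, in which the tool goes at most 62.5 mm and 10.7 degrees, less where a joint would pass 70% of its speed; a pose out of reach is approached as far as the arm can. A call is refused whole if a number of a shift passes 6.25 or a number of a turn 0.188, either way. A call with a gripper value outside its range is refused whole. The fingers move at their own pace and stop on an object; "newtons" is the grip in N (left out, the last holds). Time passes only in rows, so rows that do not move let the fingers close. It gives the time, the measured TCP pose, the force and the opening at its end, in the units of the state.
- ctrl.get_state(): the state, without advancing time (a new reading comes with each control period).
- ctrl.get_image(name): name is "scene" or "top"; returns a dict with "pixels" (480x640x3 uint8, blue, green, red), "depth" (480x640 float32, m along the optical axis (not along the pixel's ray), 0 where there is no reading), "intrinsics" (3x3 intrinsics, pixels), "R" (3x3) and "t" (3): a world point X has camera coordinates R X + t. Camera axes: x right, y down, z forward; pixel columns grow to the right and rows downward; lengths in m; the calibration is good to about 2 mm. A picture is of the moment at which its call begins.
- ctrl.close_job(): hands the job in, once; it reports no verdict.
The state is a dict: "time": time; "joint_positions": joint angles; "qd": joint speeds; "joint_torque": joint torques, N m; "position": TCP position; "tool_rot": TCP orientation; "ft_force": force on the tool from outside, world axes, zero at the start; "torque": the same for the moment, N m; "grip_width": opening from 0.0 (shut) to 1.0 (fully open).
Only numpy, scipy, OpenCV 4.12 (cv2) and the standard library are available. Lean on these libraries where they do the work, as an engineer would, in place of code of your own. Each camera call takes 0.05 s, during which the arm holds its last target.

## Working session

There is one attempt and no reset: what is moved stays moved. The work goes in short steps, Python scripts to look and compute and a tool call to move; the robot and the scene stay as the last step left them, time stands still between calls to the robot, and variables do not carry over. Pictures are saved under pics/ and viewed, and the job is handed in when it is done.

Besides the shell and the picture viewer there is one more tool, called after "Emit:" in YAML: its name, and indented under it one key for each argument. play_rows: Moves the arm, as the interface text tells. Its arguments: {"type":"object","properties":{"targets":{"type":"string"},"newtons":{"type":"number"}},"required":["targets"]}

```bash
mkdir -p pics; ls; cat > h.py <<'E'
import numpy as np,cv2
from bench import ctrl
from scipy.spatial.transform import Rotation as Ro
def grab(n,save=None):
    im=ctrl.get_image(n)
    if save: cv2.imwrite('pics/'+save,im['pixels'])
    return im
def world(im,u,v,d=None):
    K=np.array(im['intrinsics']);R=np.array(im['R']);t=np.array(im['t'])
    u=np.asarray(u,float);v=np.asarray(v,float)
    if d is None: d=im['depth'][v.astype(int),u.astype(int)]
    c=np.stack([(u-K[0,2])/K[0,0]*d,(v-K[1,2])/K[1,1]*d,d],-1)
    return (c-t)@R
def cloud(im):
    v,u=np.mgrid[0:480,0:640]
    return world(im,u,v,im['depth'])
def onplane(im,u,v,z):
    a=world(im,u,v,np.ones(np.shape(u)));R=np.array(im['R']);t=np.array(im['t'])
    c=-R.T@t; dr=a-c
    return c+dr*((z-c[2])/dr[...,2])[...,None]
def proj(im,P):
    K=np.array(im['intrinsics']);c=np.asarray(P)@np.array(im['R']).T+np.array(im['t'])
    p=c@K.T; return p[...,:2]/p[...,2:]
E
python3 - <<'E'
from h import *
s=ctrl.get_state()
print(s)
for n in('scene','top'):
    im=grab(n,n+'0.png');print(n,im['intrinsics'],im['R'],im['t'])
    np.savez(n+'0.npz',**im)
E
```

```text
pics
{'time': 0.0, 'joint_positions': array([-1.10291288,  0.32180987, -0.07008285,  1.45167023,  0.02262582,
        1.37079118, -0.05689585]), 'qd': array([-0.00044356, -0.00045105,  0.00087318,  0.00136407, -0.00059616,
       -0.00193866, -0.00055333]), 'joint_torque': array([-7.40113373e-04, -4.91274011e+01, -4.04037209e-01, -3.12535286e+01,
       -6.39936095e-02,  4.35368554e-02,  1.77283159e-04]), 'position': array([0.28488388, 0.58401535, 0.4036721 ]), 'tool_rot': array([-7.06574493e-01, -3.06079066e+00,  2.93268742e-03]), 'ft_force': array([ 0.43475965, -0.57365556,  0.32027854]), 'torque': array([-0.01389277,  0.01401078, -0.04403028]), 'grip_width': 1.000405078861249}
scene [[498.50815244   0.         316.50158525]
 [  0.         498.50815244 236.05950149]
 [  0.           0.           1.        ]] [[-0.33522442  0.94196267  0.01819134]
 [ 0.73626864  0.27397165 -0.61874714]
 [-0.58782061 -0.19402543 -0.78537956]] [ 0.22740579 -0.30826413  1.58371051]
top [[473.84904713   0.         334.24425229]
 [  0.         473.84904713 239.81087208]
 [  0.           0.           1.        ]] [[ 0.05594468 -0.99841283 -0.00648189]
 [-0.97194919 -0.05297416 -0.22914738]
 [ 0.22844031  0.01911964 -0.97337016]] [-0.05435381  0.57004041  1.18698757]
```

View pics/scene0.png

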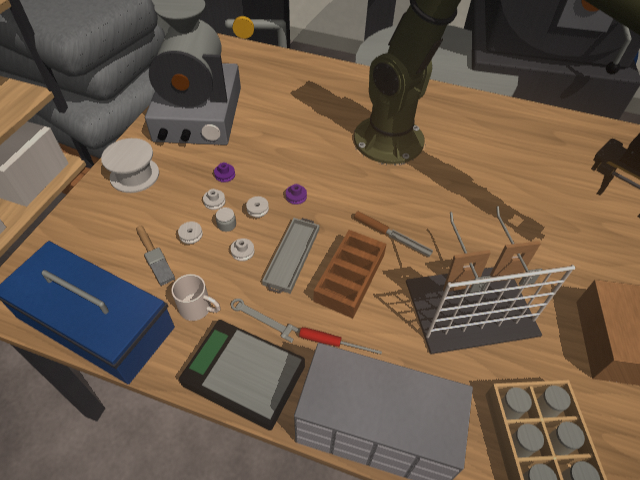

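View pics/top0.png

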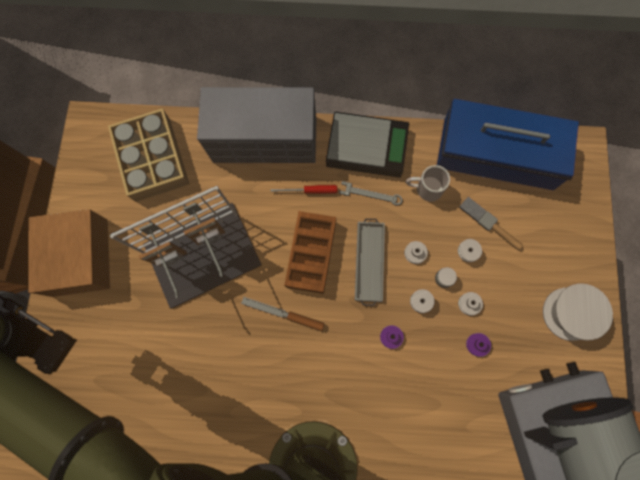

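```bash
python3 - <<'E'
from h import *
im=cv2.imread('pics/scene0.png');t=cv2.imread('pics/top0.png')
a=cv2.resize(im[190:360,400:580],(800,755))[:600]
cv2.imwrite('pics/z1.png',cv2.resize(im[190:360,400:580],(635,600),interpolation=cv2.INTER_CUBIC))
cv2.imwrite('pics/z2.png',cv2.resize(t[160:360,100:350],(750,600),interpolation=cv2.INTER_CUBIC))
cv2.imwrite('pics/z3.png',cv2.resize(t[210:360,270:500],(800,522),interpolation=cv2.INTER_CUBIC))
E
```

```text
(no output)
```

View pics/z1.png

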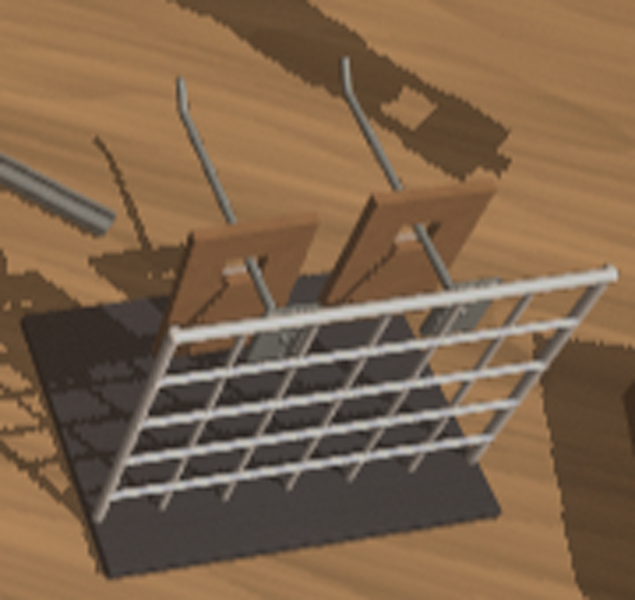

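View pics/z2.png

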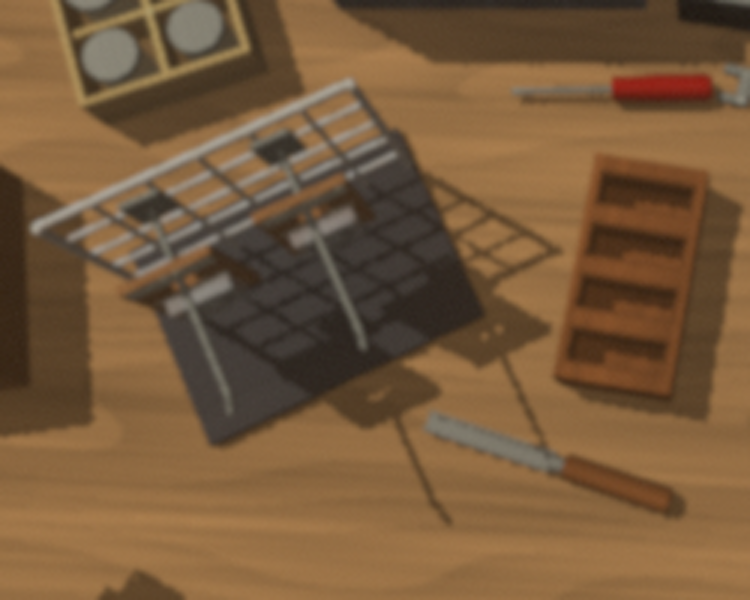

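View pics/z3.png

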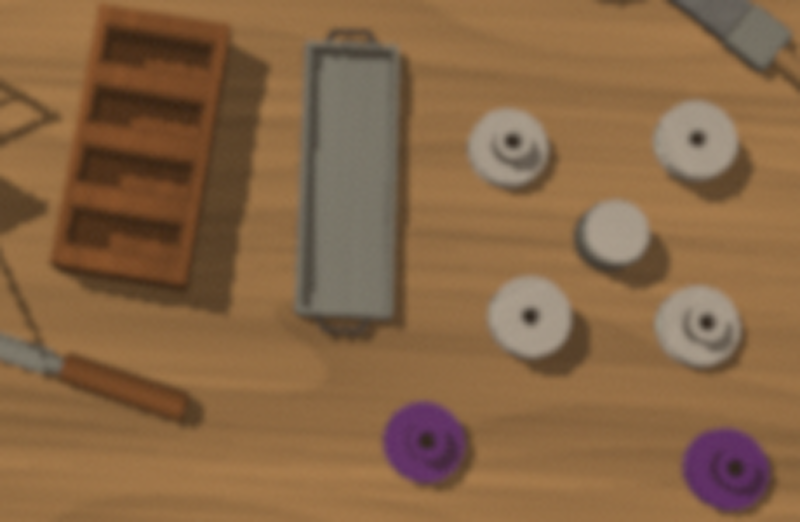

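```bash
python3 - <<'E'
from h import *
ims={n:dict(np.load(n+'0.npz')) for n in('scene','top')}
for n,im in ims.items():
    P=cloud(im);ok=im['depth']>0
    # stand region
    m=ok&(P[...,0]>.35)&(P[...,0]<.85)&(P[...,1]>.0)&(P[...,1]<.5)
    hi=m&(P[...,2]>.19)&(P[...,2]<.25)
    v,u=np.nonzero(hi);print(n,'hi',len(u))
    # rectangular top bar: z>.228
    vis=im['pixels'].copy();vis[hi]=(0,0,255);b=m&(P[...,2]>.231);vis[b]=(0,255,0)
    if n=='scene': vis=vis[190:360,400:580]
    else: vis=vis[160:360,100:350]
    cv2.imwrite('pics/hi_%s.png'%n,cv2.resize(vis,None,fx=3,fy=3,interpolation=cv2.INTER_NEAREST))
    # block
    px=im['pixels'].astype(int)
    # objects near table: pulleys grey-white
    reg=ok&(P[...,0]>.35)&(P[...,0]<.95)&(P[...,1]<.1)&(P[...,1]>-.5)
    o=(reg&(P[...,2]>.012)&(P[...,2]<.1)).astype(np.uint8)
    k,l,st,ce=cv2.connectedComponentsWithStats(o)
    for i in range(1,k):
        if st[i,4]>40:
            q=P[l==i];c=px[l==i].mean(0)
            r=cv2.minAreaRect(q[:,:2].astype(np.float32)*1000)
            print(i,st[i,4],'cen px',ce[i].round(),'rect',np.round(r[0]),np.round(r[1]),round(r[2],1),'zmax',np.percentile(q[:,2],98).round(3),'bgr',c.round())
E
```

```text
scene hi 2225
3 291 cen px [213. 198.] rect [ 437. -391.] [57. 59.] 34.0 zmax 0.04 bgr [137. 147. 157.]
5 62 cen px [293. 198.] rect [ 358. -184.] [15. 45.] 1.5 zmax 0.024 bgr [99. 48. 92.]
7 380 cen px [257. 207.] rect [ 433. -260.] [62. 59.] 23.0 zmax 0.041 bgr [143. 154. 166.]
8 359 cen px [225. 218.] rect [ 500. -322.] [53. 51.] 42.3 zmax 0.048 bgr [126. 136. 144.]
9 281 cen px [372. 223.] rect [366.  49.] [107.  28.] 73.9 zmax 0.027 bgr [ 46.  73. 111.]
10 511 cen px [290. 256.] rect [ 535. -119.] [244.  76.] 0.2 zmax 0.024 bgr [ 94. 102. 108.]
11 429 cen px [190. 233.] rect [ 575. -386.] [59. 60.] 75.1 zmax 0.042 bgr [145. 156. 167.]
12 3317 cen px [349. 272.] rect [547.  41.] [105. 211.] 83.7 zmax 0.055 bgr [ 42.  68. 106.]
13 683 cen px [157. 262.] rect [ 669. -439.] [166.  42.] 51.4 zmax 0.023 bgr [ 99. 109. 117.]
14 354 cen px [242. 248.] rect [ 566. -244.] [60. 57.] 26.6 zmax 0.04 bgr [138. 149. 160.]
15 1300 cen px [192. 297.] rect [ 762. -271.] [105.  76.] 58.1 zmax 0.086 bgr [125. 136. 151.]
17 1154 cen px [150. 341.] rect [ 883. -309.] [  8. 135.] 81.3 zmax 0.099 bgr [
[... 784 characters left out ...]
 532. -121.] [242.  74.] 0.3 zmax 0.025 bgr [ 82.  97. 108.]
26 425 cen px [470. 250.] rect [ 572. -389.] [60. 59.] 69.9 zmax 0.043 bgr [126. 142. 156.]
27 370 cen px [416. 251.] rect [ 563. -247.] [59. 60.] 11.6 zmax 0.04 bgr [119. 134. 147.]
31 332 cen px [446. 277.] rect [ 495. -324.] [50. 49.] 72.3 zmax 0.05 bgr [122. 138. 151.]
34 430 cen px [422. 300.] rect [ 429. -261.] [58. 59.] 89.0 zmax 0.043 bgr [128. 145. 158.]
35 407 cen px [471. 303.] rect [ 431. -394.] [59. 58.] 40.2 zmax 0.041 bgr [121. 136. 149.]
37 301 cen px [302. 319.] rect [362.  47.] [110.  23.] 75.0 zmax 0.029 bgr [ 42.  72. 109.]
38 61 cen px [392. 327.] rect [ 356. -187.] [11. 42.] 3.5 zmax 0.023 bgr [ 97.  62. 106.]
```

View pics/hi_scene.png

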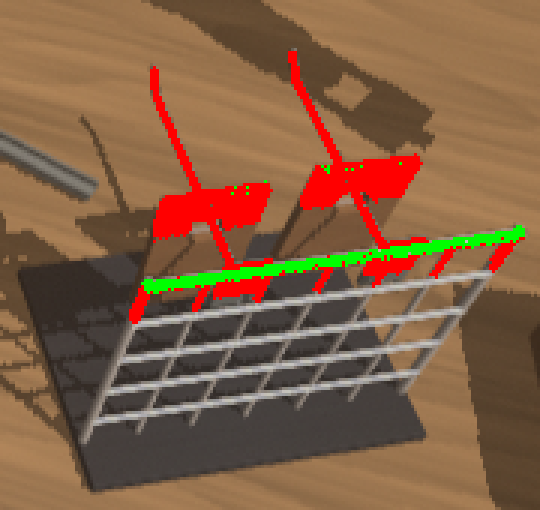

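View pics/hi_top.png

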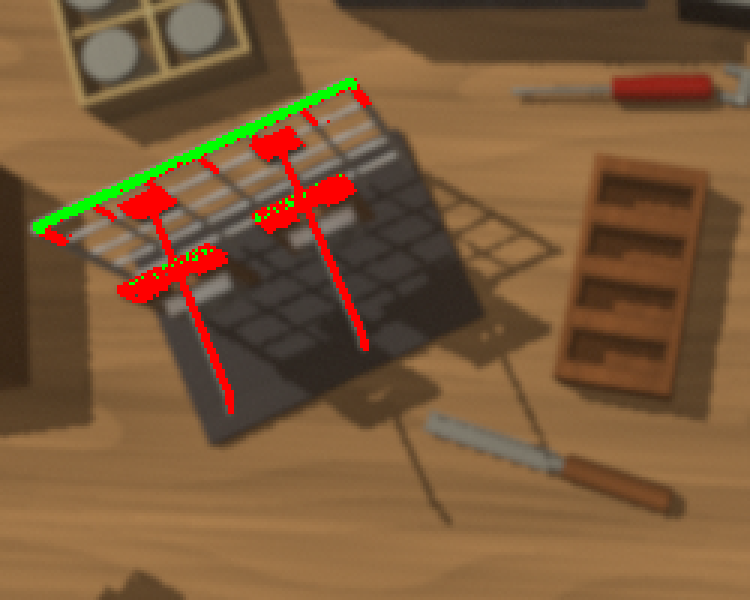

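```bash
python3 - <<'E'
from h import *
ims={n:dict(np.load(n+'0.npz')) for n in('scene','top')}
def line(q):
    vx,vy,x,y=cv2.fitLine((q[:,:2]*1000).astype(np.float32),cv2.DIST_HUBER,0,.01,.01).ravel()
    return np.degrees(np.arctan2(vy,vx)),x,y
for n,im in ims.items():
    P=cloud(im);ok=im['depth']>0
    m=ok&(P[...,0]>.35)&(P[...,0]<.85)&(P[...,1]>.0)&(P[...,1]<.5)
    px=im['pixels'].astype(int)
    # frame guess from top bar
    b=P[m&(P[...,2]>.2315)]
    a,x,y=line(b)
    # refine: keep those within 15mm of line
    for _ in range(3):
        d=np.array([np.cos(np.radians(a)),np.sin(np.radians(a))]);nn=np.array([-d[1],d[0]])
        b=b[abs((b[:,:2]*1000-[x,y])@nn)<12]; a,x,y=line(b)
    s=(b[:,:2]*1000-[x,y])@d
    mid=np.array([x,y])+d*(s.min()+s.max())/2
    print(n,'bar angle',a,'len',s.max()-s.min(),'mid',mid,'z',b[:,2].max())
    yd=d if d[1]>0 else -d   # stand +y dir ~ world... 
    xd=np.array([yd[1],-yd[0]])
    print('xd',xd,'yd',yd)
    Q=P[m&(P[...,2]>.185)&(P[...,2]<.24)]
    C=px[m&(P[...,2]>.185)&(P[...,2]<.24)]
    L=np.stack([(Q[:,:2]*1000-mid)@xd,(Q[:,:2]*1000-mid)@yd,Q[:,2]*1000],-1)
    np.save('L_%s.npy'%n,L)
    for sg in(1,-1):
        w=L[(abs(L[:,1]-55*sg)<25)&(L[:,0]<-85)&(L[:,2]<225)]
        if len(w): 
            lv=w[(w[:,0]>-155)]
            print(sg,'peg y',lv[:,1].mean(),'slope',np.polyfit(lv[:,0],lv[:,1],1),'z',np.median(lv[:,2]),'xmin',w[:,0].min(),'tipz',w[w[:,0]<w[:,0].min()+4,2])
        k=L[(abs(L[:,1]-55*sg)<45)&(L[:,0]<-35)&(L[:,0]>-85)&(L[:,2]>222)]
        print(sg,'pack top',len(k),'x pct',np.percentile(k[:,0],[2,50,98]),'y',np.percentile(k[:,1],[1,99]),'z',np.percentile(k[:,2],[50,95]),'slope',np.polyfit(k[:,1],k[:,0],1))
E
```

```text
scene bar angle -60.414364 len 267.6655571545341 mid [584.4769353 372.7943896] z 0.2394463202077649
xd [0.8696187 0.4937239] yd [-0.4937239  0.8696187]
1 peg y 54.29397295574622 slope [-1.51982788e-02  5.23827077e+01] z 201.6610820816705 xmin -194.9825855578645 tipz [213.17502714 216.76962627 214.8884114  211.73247237]
1 pack top 180 x pct [-78.99347182 -72.65945629 -69.62528608] y [18.45861516 94.60146566] z [227.79388457 230.61601837] slope [ 2.09769575e-03 -7.35932836e+01]
-1 peg y -55.282308180265936 slope [-7.77188082e-03 -5.62217124e+01] z 201.7549276674601 xmin -195.56144689247583 tipz [214.76546564 212.8545282  213.58738914 215.00382839 211.87888567
 209.76007117]
-1 pack top 181 x pct [-72.4841859  -66.54216595 -63.05730532] y [-94.50059563 -19.62613745] z [228.05455872 230.64013465] slope [ 1.17304994e-03 -6.68709431e+01]
top bar angle -60.37187 len 266.37139175555853 mid [580.45462513 369.54526672] z 0.24069077903421573
xd [0.86925226 0.49436876] yd [-0.49436876  0.86925226]
1 peg y 55.15344947128339 slope [-6.88168653e-04  5.50704160e+01] z 202.66600785503323 xmin -193.09455497930477 tipz [217.47239554 219.61107555 212.65988875 213.03946759 214.31079047]
1 pack top 155 x pct [-77.78141165 -73.60630762 -68.10445915] y [19.73540336 94.06729702] z [228.98971162 232.35679522] slope [-2.73122562e-03 -7.33599342e+01]
-1 peg y -54.530209050667914 slope [-8.70020056e-04 -5.46347797e+01] z 202.83858690371272 xmin -193.8505719422847 tipz [217.87452444 216.34851657 214.10617054 215.1429575  214.79122
 211.87466772]
-1 pack top 147 x pct [-71.18323155 -66.90771125 -61.35409625] y [-93.85160957 -19.29216543] z [228.57876131 232.75054219] slope [-3.96245907e-03 -6.69898903e+01]
```

```bash
cat > d.py <<'E'
import sys
from h import *
def delta(x,y,z,yawj=None):
    s=ctrl.get_state();R=Ro.from_rotvec(s['tool_rot']).as_matrix();p=np.array(s['position'])
    e=R.T@(np.array([x,y,z+.164])-p)*100
    ax=np.cross(R[:,2],[0,0,-1]);tilt=R.T@ax
    out='t=%.2f grasp pt %s f=%s g=%.3f\n delta tool cm %s tiltfix %s'%(s['time'],np.round((p+R[:,2]*.164)*1000,1),np.round(s['ft_force'],1),s['grip_width'],np.round(e,2),np.round(tilt[:2],3))
    yj=np.degrees(np.arctan2(R[1,1],R[0,1]))
    out+=' jaw yaw %.1f'%yj
    if yawj is not None:
        dd=(yawj-yj+90)%180-90
        out+=' turn az %.3f'%(-np.radians(dd))
        R2=R@Ro.from_rotvec([0,0,-np.radians(dd)]).as_matrix()
        out+=' delta after turn %s'%np.round(R2.T@(np.array([x,y,z+.164])-p)*100,2)
    out+=' q %s'%np.round(s['joint_positions'],2)
    print(out)
if __name__=='__main__': delta(*map(float,sys.argv[1:]))
E
python3 d.py .5524 .2887 .30 29.6; python3 d.py .4907 .3839 .30 29.6
```

```text
t=0.10 grasp pt [284.8 583.8 239.7] f=[-0.8  1.  -0.1] g=1.001
 delta tool cm [-36.99 -14.83  -6.  ] tiltfix [-0.002  0.   ] jaw yaw 64.0 turn az 0.600 delta after turn [-38.9    8.66  -6.  ] q [-1.1   0.32 -0.07  1.45  0.02  1.37 -0.06]
t=0.10 grasp pt [284.8 583.8 239.7] f=[-0.8  1.  -0.1] g=1.001
 delta tool cm [-27.27  -8.98  -6.01] tiltfix [-0.002  0.   ] jaw yaw 64.0 turn az 0.600 delta after turn [-27.57   8.    -6.01] q [-1.1   0.32 -0.07  1.45  0.02  1.37 -0.06]
```

Emit:
play_rows:
  targets: "0 0 -1.5 0 0 0.15 -0.05;0 0 -1.5 0 0 0.15 -0.05;0 0 -1.5 0 0 0.15 -0.05;0 0 -1.5 0 0 0.15 -0.05;0 0 0 0 0 0 -0.05;-4.6 1.33 0 0 0 0 -0.05;-4.6 1.33 0 0 0 0 -0.05;-4.6 1.33 0 0 0 0 -0.05;-4.6 1.33 0 0 0 0 -0.05;-4.6 1.33 0 0 0 0 -0.05;-4.6 1.33 0 0 0 0 -0.05;0 0 0 0 0 0 -0.05"
  newtons: 25

```text
time: 1.6
position: [0.4935, 0.3753, 0.4525]
tool_rot: [-1.568, -2.721, 0.033]
ft_force: [-0.3, -0.2, -0.4]
grip_width: 0.477
```

```bash
python3 d.py .4907 .3839 .226 29.6
```

```text
t=1.60 grasp pt [491.6 372.3 288.5] f=[-0.3 -0.2 -0.4] g=0.477
 delta tool cm [0.95 0.31 6.23] tiltfix [-0.019  0.01 ] jaw yaw 30.1 turn az 0.008 delta after turn [0.95 0.3  6.23] q [-0.83  0.25  0.17  1.46 -0.03  1.46 -0.14]
```

Emit:
play_rows:
  targets: "0 0 0 -0.019 0.01 0.008 -0.05;0 0 0 0 0 0 -0.05"

```text
time: 1.85
position: [0.4924, 0.3764, 0.4508]
tool_rot: [-1.573, -2.717, 0.0]
ft_force: [1.1, -0.5, -0.6]
grip_width: 0.476
```

```bash
python3 d.py .4907 .3839 .226 29.6
```

```text
t=1.85 grasp pt [492.1 376.5 286.8] f=[ 1.1 -0.5 -0.6] g=0.476
 delta tool cm [0.73 0.24 6.08] tiltfix [-0.001 -0.002] jaw yaw 29.9 turn az 0.005 delta after turn [0.73 0.23 6.08] q [-0.83  0.24  0.17  1.47 -0.04  1.44 -0.14]
```

Emit:
play_rows:
  targets: "0.73 0.24 0 0 0 0 -0.05;0 0 1 0 0 0 -0.05;0 0 1 0 0 0 -0.05;0 0 1 0 0 0 -0.05;0 0 1 0 0 0 -0.05;0 0 1 0 0 0 -0.05;0 0 0.5 0 0 0 -0.05;0 0 0 0 0 0 -0.05"

```text
time: 2.85
position: [0.488, 0.3869, 0.3903]
tool_rot: [-1.564, -2.721, 0.004]
ft_force: [0.7, -0.7, 0.6]
grip_width: 0.473
```

```bash
python3 d.py .4907 .3839 .226 29.6; python3 -c "
from h import *
im=grab('scene')['pixels'];t=grab('top')['pixels']
a=cv2.resize(im[140:340,400:600],(400,400),interpolation=cv2.INTER_CUBIC);b=cv2.resize(t[180:330,100:250],(400,400),interpolation=cv2.INTER_CUBIC)
cv2.imwrite('pics/g1.png',np.hstack([a,b]))"
```

```text
t=2.85 grasp pt [487.3 386.9 226.3] f=[ 0.7 -0.7  0.6] g=0.473
 delta tool cm [-0.4   0.08  0.03] tiltfix [-0.004 -0.002] jaw yaw 30.2 turn az 0.011 delta after turn [-0.39  0.08  0.03] q [-0.84  0.27  0.16  1.55 -0.05  1.33 -0.15]
```

View pics/g1.png

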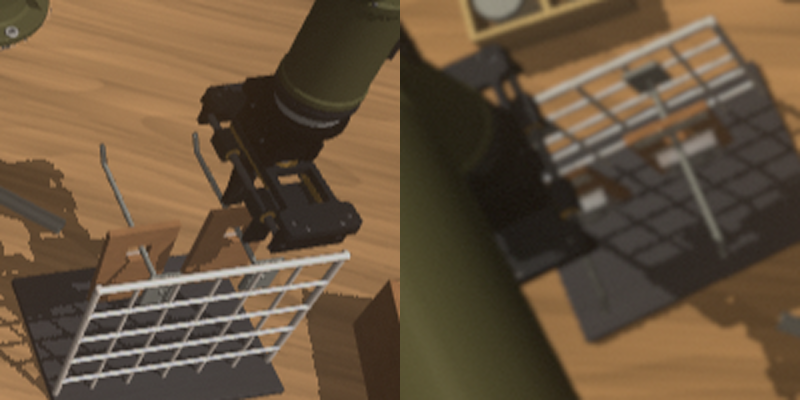

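Emit:
play_rows:
  targets: "-0.35 0.08 0.05 0 0 0 -0.05;0 0 0 0 0 0 -0.4;0 0 0 0 0 0 -0.7;0 0 0 0 0 0 -0.8;0 0 0 0 0 0 -0.9;0 0 0 0 0 0 -0.95;0 0 0 0 0 0 -1;0 0 0 0 0 0 -1"

```text
time: 3.95
position: [0.491, 0.3843, 0.3918]
tool_rot: [-1.564, -2.721, -0.001]
ft_force: [-1.1, 0.5, 0.2]
grip_width: 0.087
```

```bash
python3 d.py .4907 .3839 .226 29.6
```

```text
t=3.95 grasp pt [490.7 384.6 227.8] f=[-1.1  0.5  0.2] g=0.087
 delta tool cm [-0.02 -0.04  0.18] tiltfix [-0.001 -0.003] jaw yaw 30.2 turn az 0.011 delta after turn [-0.02 -0.04  0.18] q [-0.84  0.27  0.16  1.55 -0.05  1.33 -0.14]
```

Emit:
play_rows:
  targets: "0 0 -0.5 0 0 0 -1;0 0 -0.5 0 0 0 -1;0 0 -0.6 0 0 0 -1;0 0 0 0 0 0 -1;0 0 0 0 0 0 -1"

```text
time: 4.58
position: [0.491, 0.3843, 0.4087]
tool_rot: [-1.564, -2.721, -0.001]
ft_force: [-0.6, -0.8, -1.6]
grip_width: 0.092
```

```bash
python3 d.py .4907 .3846 .2438 29.6
```

```text
t=4.58 grasp pt [490.6 384.6 244.7] f=[-0.6 -0.8 -1.6] g=0.092
 delta tool cm [ 0.04 -0.01  0.09] tiltfix [-0.001 -0.003] jaw yaw 30.2 turn az 0.011 delta after turn [ 0.04 -0.01  0.09] q [-0.84  0.26  0.16  1.52 -0.05  1.36 -0.15]
```

Emit:
play_rows:
  targets: "0 -0.8 0.08 0 0 0 -1;0 -0.8 0 0 0 0 -1;0 -0.8 0 0 0 0 -1;0 -0.8 0 0 0 0 -1;0 -0.8 0 0 0 0 -1;0 0 0 0 0 0 -1"

```text
time: 5.32
position: [0.4533, 0.3624, 0.4076]
tool_rot: [-1.563, -2.721, 0.001]
ft_force: [0.2, -0.3, -0.4]
grip_width: 0.09
```

```bash
python3 d.py .3863 .3253 .2438 29.6;
```

```text
t=5.33 grasp pt [452.7 362.6 243.6] f=[ 0.2 -0.3 -0.4] g=0.090
 delta tool cm [ 0.17 -7.65 -0.  ] tiltfix [-0.002 -0.003] jaw yaw 30.2 turn az 0.011 delta after turn [ 0.08 -7.65 -0.  ] q [-0.85  0.17  0.15  1.63 -0.03  1.34 -0.17]
```

Emit:
play_rows:
  targets: "0.02 -0.8 0 0 0 0 -1;0.02 -0.8 0 0 0 0 -1;0.02 -0.8 0 0 0 0 -1;0.02 -0.8 0 0 0 0 -1;0.02 -0.8 0 0 0 0 -1;0 0 0 0 0 0 -1"

```text
time: 6.08
position: [0.4157, 0.3417, 0.4078]
tool_rot: [-1.563, -2.721, 0.0]
ft_force: [-0.5, 1.3, -1.5]
grip_width: 0.092
```

```bash
python3 d.py .3863 .3253 .2438 29.6;python3 -c "
from h import *
im=grab('scene')['pixels'];t=grab('top')['pixels']
a=cv2.resize(im[140:340,400:600],(400,400),interpolation=cv2.INTER_CUBIC);b=cv2.resize(t[180:330,100:250],(400,400),interpolation=cv2.INTER_CUBIC)
cv2.imwrite('pics/g2.png',np.hstack([a,b]))"
```

```text
t=6.08 grasp pt [415.2 341.9 243.8] f=[-0.5  1.3 -1.5] g=0.092
 delta tool cm [ 0.06 -3.37  0.01] tiltfix [-0.002 -0.003] jaw yaw 30.2 turn az 0.011 delta after turn [ 0.03 -3.37  0.01] q [-0.87  0.08  0.14  1.73 -0.01  1.33 -0.2 ]
```

View pics/g2.png

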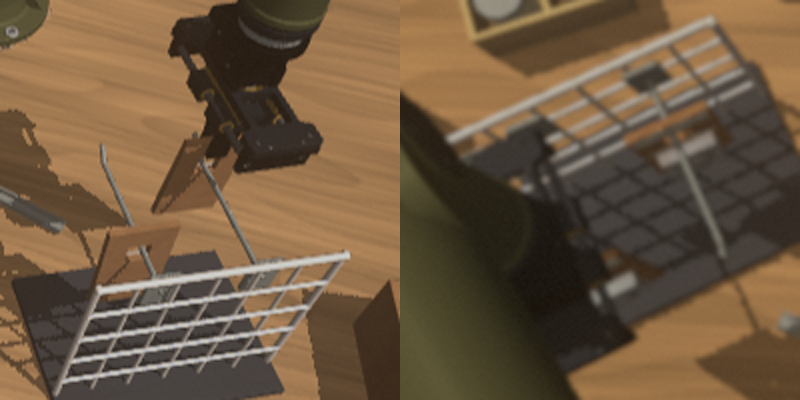

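Emit:
play_rows:
  targets: "0 -0.8 0 0 0 0 -1;0 -0.8 0 0 0 0 -1;0 -0.8 0 0 0 0 -1;0 0 0 0 0 0 -1"

```text
time: 6.68
position: [0.3942, 0.329, 0.4076]
tool_rot: [-1.564, -2.721, 0.001]
ft_force: [1.0, 0.7, -1.6]
grip_width: 0.09
```

```bash
python3 d.py .3603 .3105 .2438 29.6
```

```text
t=6.67 grasp pt [393.7 329.2 243.6] f=[ 1.   0.7 -1.6] g=0.090
 delta tool cm [ 0.11 -3.86 -0.01] tiltfix [-0.002 -0.002] jaw yaw 30.2 turn az 0.011 delta after turn [ 0.07 -3.86 -0.01] q [-0.88  0.03  0.13  1.79 -0.01  1.33 -0.21]
```

Emit:
play_rows:
  targets: "0.02 -0.7 0 0 0 0 -1;0.02 -0.7 0 0 0 0 -1;0.02 -0.7 0 0 0 0 -1;0.02 -0.7 0 0 0 0 -1;0.02 -0.7 0 0 0 0 -1;0 -0.4 0 0 0 0 -1;0 0 0 0 0 0 -1"

```text
time: 7.55
position: [0.3574, 0.3089, 0.4079]
tool_rot: [-1.564, -2.721, -0.0]
ft_force: [0.1, 0.2, -1.4]
grip_width: 0.087
```

```bash
python3 d.py .3603 .3105 .2438 29.6;python3 -c "
from h import *
im=grab('scene')['pixels'];t=grab('top')['pixels']
a=cv2.resize(im[140:340,400:600],(400,400),interpolation=cv2.INTER_CUBIC);b=cv2.resize(t[180:330,100:250],(400,400),interpolation=cv2.INTER_CUBIC)
cv2.imwrite('pics/g3.png',np.hstack([a,b]))"
```

```text
t=7.55 grasp pt [357.1 309.1 243.9] f=[ 0.1  0.2 -1.4] g=0.087
 delta tool cm [-0.    0.33  0.01] tiltfix [-0.001 -0.003] jaw yaw 30.2 turn az 0.011 delta after turn [0.   0.33 0.01] q [-0.89 -0.06  0.12  1.87  0.    1.33 -0.25]
```

View pics/g3.png

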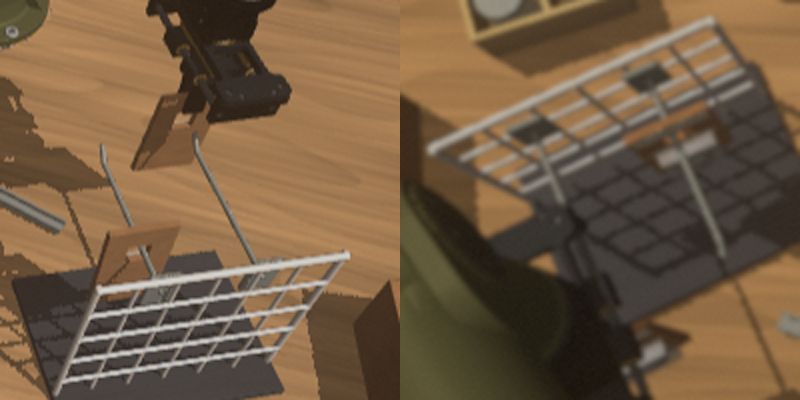

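Emit:
play_rows:
  targets: "-2.45 -0.4 -0.4 0 0 0 -1;-2.45 -0.4 -0.4 0 0 0 -1;-2.45 -0.4 -0.4 0 0 0 -1;-2.45 -0.4 0 0 0 0 -1;-2.45 -0.4 0 0 0 0 -1;-2.45 -0.4 0 0 0 0 -1;0 0 0 0 0 0 -1"

```text
time: 8.52
position: [0.414, 0.1665, 0.42]
tool_rot: [-1.565, -2.722, -0.002]
ft_force: [0.3, 0.8, -0.8]
grip_width: 0.088
```

```bash
python3 d.py .6235 .032 .25 -6.3;python3 - <<'E'
from h import *
for n in('scene','top'):
    im=dict(np.load(n+'0.npz'));P=cloud(im)
    u=np.array([np.cos(np.radians(-6.25)),np.sin(np.radians(-6.25))]);w=np.array([-u[1],u[0]])
    D=P[...,:2]-[.546,.0405];a=D@u;b=D@w
    m=(abs(a)<.1)&(abs(b)<.05)&(im['depth']>0)
    top=m&(P[...,2]>.046);print(n,'top z',np.median(P[top][:,2]))
    # project top-plane rays: slot mouth = pixels whose ray at z=.052 isn't wood top
    v,x=np.mgrid[0:480,0:640];Q=onplane(im,x,v,.052)
    D=Q[...,:2]-[.546,.0405];a=D@u*1000;b=D@w*1000
    m=(abs(a)<100)&(abs(b)<50)&(P[...,2]<.045)
    k,l,st,ce=cv2.connectedComponentsWithStats(m.astype(np.uint8))
    for i in range(1,k):
        if st[i,4]>30: print(st[i,4],np.percentile(a[l==i],[2,98]).round(1),np.percentile(b[l==i],[2,98]).round(1))
E
```

```text
t=8.53 grasp pt [413.9 166.7 256. ] f=[ 0.3  0.8 -0.8] g=0.088
 delta tool cm [-22.16  11.34   0.56] tiltfix [ 0.    -0.002] jaw yaw 30.2 turn az 0.637 delta after turn [-11.07  22.3    0.56] q [-0.75 -0.14  0.28  1.91  0.04  1.36  0.05]
scene top z 0.05133993756677057
264 [-80.2 -55.8] [-37.3  41.8]
282 [-32.5  -7.6] [-37.4  42.1]
299 [15.6 39.8] [-37.7  41.3]
327 [62.7 87.6] [-37.7  41.6]
top top z 0.05194093864819334
292 [56.8 82.4] [-41.5  37.9]
304 [ 9.  34.5] [-41.5  38.3]
317 [-39.1 -12.9] [-41.2  38.6]
324 [-86.9 -60.8] [-41.5  38.5]
```

Emit:
play_rows:
  targets: "0 0 0 0 0 0.16 -1;0 0 0 0 0 0.16 -1;0 0 0 0 0 0.16 -1;0 0 0 0 0 0.157 -1;0 0 0 0 0 0 -1;-1.83 3.7 0.1 0 0 0 -1;-1.83 3.7 0.1 0 0 0 -1;-1.83 3.7 0.1 0 0 0 -1;-1.83 3.7 0.1 0 0 0 -1;-1.83 3.7 0.1 0 0 0 -1;-1.83 3.7 0.1 0 0 0 -1;0 0 0 0 0 0 -1"

```text
time: 10.02
position: [0.6272, 0.0427, 0.4111]
tool_rot: [-2.313, -2.118, -0.003]
ft_force: [0.3, -0.3, -1.8]
grip_width: 0.086
```

```bash
python3 d.py .6235 .032 .20 -6.3
```

```text
t=10.03 grasp pt [626.9  43.5 247.1] f=[ 0.3 -0.3 -1.8] g=0.086
 delta tool cm [-1.12 -0.26  4.7 ] tiltfix [-0.003 -0.005] jaw yaw -5.0 turn az 0.022 delta after turn [-1.12 -0.24  4.7 ] q [-0.48  0.29  0.46  1.51 -0.13  1.37 -0.1 ]
```

Emit:
play_rows:
  targets: "0 0 0 -0.003 -0.005 0.022 -1;-1.12 -0.24 1.5 0 0 0 -1;0 0 1.5 0 0 0 -1;0 0 1.5 0 0 0 -1;0 0 0 0 0 0 -1"

```text
time: 10.65
position: [0.6207, 0.035, 0.3617]
tool_rot: [-2.33, -2.102, 0.001]
ft_force: [0.0, -0.2, -1.3]
grip_width: 0.089
```

```bash
python3 d.py .6235 .032 .20 -6.3;python3 -c "
from h import *
im=grab('scene')['pixels'];t=grab('top')['pixels']
a=cv2.resize(im[160:330,270:440],(400,400),interpolation=cv2.INTER_CUBIC);b=cv2.resize(t[170:320,230:380],(400,400),interpolation=cv2.INTER_CUBIC)
cv2.imwrite('pics/g4.png',np.hstack([a,b]))"
```

```text
t=10.65 grasp pt [620.2  35.5 197.7] f=[ 0.  -0.2 -1.3] g=0.089
 delta tool cm [-0.27  0.31 -0.23] tiltfix [-0.003 -0.002] jaw yaw -5.9 turn az 0.007 delta after turn [-0.27  0.31 -0.23] q [-0.47  0.3   0.46  1.6  -0.14  1.28 -0.09]
```

View pics/g4.png

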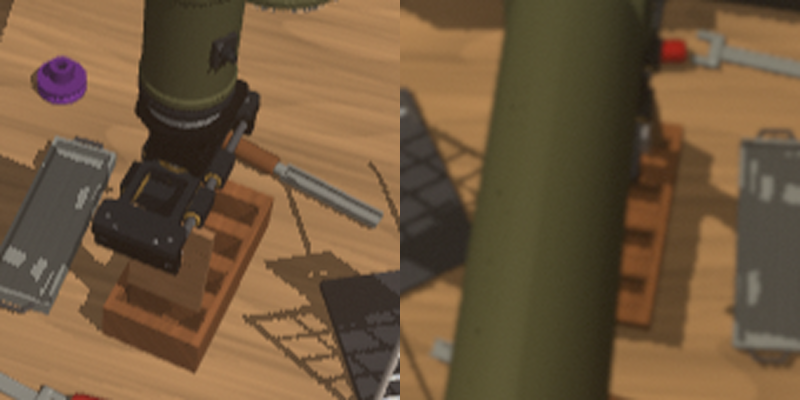

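Emit:
play_rows:
  targets: "-0.27 0.31 0 0 0 0.007 -1;0 0 0 0 0 0 -1"

```text
time: 11.0
position: [0.6249, 0.0318, 0.3648]
tool_rot: [-2.34, -2.095, -0.006]
ft_force: [0.5, -0.5, -1.1]
grip_width: 0.095
```

```bash
cat > packchk.py <<'E'
from h import *
import sys
def chk(zlo,zhi):
    s=ctrl.get_state();R=Ro.from_rotvec(s['tool_rot']).as_matrix();g=np.array(s['position'])+R[:,2]*.164
    im=grab('scene');P=cloud(im);L=(P-g)@R*1000  # tool frame
    m=(im['depth']>0)&(abs(L[...,0])<50)&(abs(L[...,1])<30)&(P[...,2]>zlo)&(P[...,2]<zhi)
    q=L[m];px=im['pixels'][m].astype(int)
    br=(px[:,2]>px[:,0]+25);q=q[br]
    print(len(q),'tool x ext',np.percentile(q[:,0],[1,99]),'toolz max',np.percentile(q[:,2],[98,99.5]),'y face',np.median(q[:,1]))
    A=np.c_[q[:,0],q[:,2],np.ones(len(q))];c=np.linalg.lstsq(A,q[:,1],rcond=None)[0];print('y= %.3f x + %.3f z + %.1f'%tuple(c))
chk(*map(float,sys.argv[1:]))
E
python3 d.py .6235 .032 .20 -6.3; python3 packchk.py .078 .165
```

```text
t=11.00 grasp pt [625.3  32.3 200.8] f=[ 0.5 -0.5 -1.1] g=0.095
 delta tool cm [ 0.   -0.15  0.08] tiltfix [ 0.002 -0.003] jaw yaw -6.3 turn az -0.000 delta after turn [ 0.   -0.15  0.08] q [-0.47  0.31  0.46  1.59 -0.14  1.28 -0.09]
484 tool x ext [-36.93588145  38.70664249] toolz max [120.80274254 122.23980067] y face 5.809259062694823
y= -0.008 x + 0.002 z + 5.4
```

Emit:
play_rows:
  targets: "0 -0.15 1 0 0 0 -1;0 0 0.8 0 0 0 -1;0 0 0.8 0 0 0 -1;0 0 0.5 0 0 0 -1;0 0 0 0 0 0 -1"

```text
time: 11.68
position: [0.6231, 0.0325, 0.331]
tool_rot: [-2.338, -2.095, -0.004]
ft_force: [-0.5, 0.0, -1.0]
grip_width: 0.089
```

```bash
python3 d.py .6235 .032 .13 -6.3
```

```text
t=11.68 grasp pt [623.3  33.  167. ] f=[-0.5  0.  -1. ] g=0.089
 delta tool cm [-0.06  0.04  3.7 ] tiltfix [ 0.001 -0.003] jaw yaw -6.3 turn az 0.000 delta after turn [-0.06  0.04  3.7 ] q [-0.46  0.33  0.46  1.63 -0.15  1.22 -0.09]
```

Emit:
play_rows:
  targets: "-0.06 0.04 0.7 0 0 0 -1;0 0 0.7 0 0 0 -1;0 0 0.7 0 0 0 -1;0 0 0.6 0 0 0 -1;0 0 0.4 0 0 0 -1;0 0 0 0 0 0 -1"

```text
time: 12.42
position: [0.6236, 0.0319, 0.2978]
tool_rot: [-2.339, -2.095, -0.005]
ft_force: [0.3, 0.5, -1.3]
grip_width: 0.088
```

```bash
python3 d.py .6235 .032 .13 -6.3
```

```text
t=12.43 grasp pt [623.8  32.4 133.8] f=[ 0.3  0.5 -1.3] g=0.088
 delta tool cm [ 0.01 -0.01  0.38] tiltfix [ 0.001 -0.003] jaw yaw -6.3 turn az 0.000 delta after turn [ 0.01 -0.01  0.38] q [-0.46  0.36  0.45  1.66 -0.17  1.16 -0.07]
```

Emit:
play_rows:
  targets: "0 0 0.2 0 0 0 -1;0 0 0.2 0 0 0 -1;0 0 0 0 0 0 -1"

```text
time: 12.8
position: [0.6241, 0.0317, 0.2949]
tool_rot: [-2.339, -2.096, -0.007]
ft_force: [1.5, 0.0, -0.0]
grip_width: 0.094
```

```bash
python3 d.py .6235 .032 .13 -6.3
```

```text
t=12.80 grasp pt [624.6  32.3 130.9] f=[ 1.5  0.  -0. ] g=0.094
 delta tool cm [ 0.02 -0.06  0.09] tiltfix [ 0.003 -0.004] jaw yaw -6.3 turn az 0.000 delta after turn [ 0.02 -0.06  0.09] q [-0.46  0.36  0.45  1.67 -0.17  1.15 -0.07]
```

Emit:
play_rows:
  targets: "0 0 0 0 0 0 -0.8;0 0 0 0 0 0 -0.5;0 0 0 0 0 0 -0.4;0 0 0 0 0 0 -0.4;0 0 -1 0 0 0 -0.4;0 0 -2 0 0 0 -0.4;0 0 -3 0 0 0 -0.4;0 0 -4 0 0 0 -0.2;0 0 -4 0 0 0 -0.05;0 0 0 0 0 0 -0.05"

```text
time: 14.05
position: [0.6236, 0.0307, 0.4473]
tool_rot: [2.338, 2.093, 0.017]
ft_force: [0.3, 0.3, -0.0]
grip_width: 0.461
```

```bash
python3 d.py .43 .16 .3 29.6;python3 -c "
from h import *
im=grab('scene')['pixels'];t=grab('top')['pixels']
a=cv2.resize(im[160:330,270:440],(400,400),interpolation=cv2.INTER_CUBIC);b=cv2.resize(t[170:320,230:380],(400,400),interpolation=cv2.INTER_CUBIC)
cv2.imwrite('pics/g5.png',np.hstack([a,b]))"
```

```text
t=14.05 grasp pt [625.3  31.4 283.3] f=[ 0.3  0.3 -0. ] g=0.461
 delta tool cm [ 10.73 -20.65  -1.82] tiltfix [ 0.01  -0.006] jaw yaw -6.3 turn az -0.627 delta after turn [ 20.8  -10.43  -1.82] q [-0.47  0.26  0.47  1.48 -0.12  1.42 -0.11]
```

View pics/g5.png

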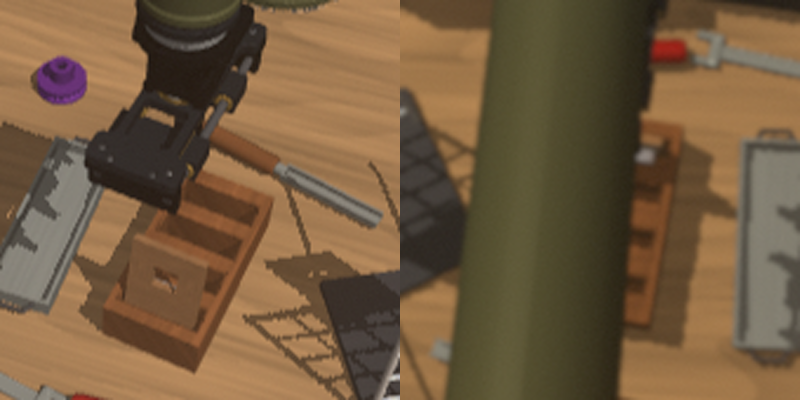

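Emit:
play_rows:
  targets: "0 0 -1 0.01 -0.006 -0.157 -0.05;0 0 -1 0 0 -0.157 -0.05;0 0 -0.5 0 0 -0.157 -0.05;0 0 0 0 0 -0.157 -0.05;0 0 0 0 0 0 -0.05"

```text
time: 14.78
position: [0.6215, 0.0315, 0.4628]
tool_rot: [-1.546, -2.719, 0.019]
ft_force: [-0.4, 0.8, -0.5]
grip_width: 0.477
```

```bash
python3 d.py .5524 .2887 .3 29.6
```

```text
t=14.78 grasp pt [618.5  30.9 298.9] f=[-0.4  0.8 -0.5] g=0.477
 delta tool cm [25.64  7.2  -0.09] tiltfix [-0.017 -0.006] jaw yaw 30.7 turn az 0.020 delta after turn [25.77  6.69 -0.09] q [-0.41  0.26  0.4   1.44 -0.09  1.48  0.52]
```

Emit:
play_rows:
  targets: "0 0 0 -0.017 -0.006 0.02 -0.05;4.3 1.1 0 0 0 0 -0.05;4.3 1.1 0 0 0 0 -0.05;4.3 1.1 0 0 0 0 -0.05;4.3 1.1 0 0 0 0 -0.05;4.3 1.1 0 0 0 0 -0.05;3 1 0 0 0 0 -0.05;0 0 0 0 0 0 -0.05"

```text
time: 15.78
position: [0.5574, 0.2838, 0.4583]
tool_rot: [-1.618, -2.692, 0.002]
ft_force: [-0.1, -0.4, 1.1]
grip_width: 0.475
```

```bash
python3 d.py .5524 .2887 .227 29.6
```

```text
t=15.78 grasp pt [557.2 283.6 294.3] f=[-0.1 -0.4  1.1] g=0.475
 delta tool cm [ 0.67 -0.2   6.73] tiltfix [-0.001  0.   ] jaw yaw 28.0 turn az -0.028 delta after turn [ 0.68 -0.18  6.73] q [-0.72  0.25  0.25  1.44 -0.06  1.46  0.02]
```

Emit:
play_rows:
  targets: "0 0 0 0 0 -0.028 -0.05;0.6 -0.15 0.5 0 0 0 -0.05;0 0 1 0 0 0 -0.05;0 0 1 0 0 0 -0.05;0 0 1 0 0 0 -0.05;0 0 1 0 0 0 -0.05;0 0 0.8 0 0 0 -0.05;0 0 0 0 0 0 -0.05"

```text
time: 16.77
position: [0.5544, 0.2828, 0.4002]
tool_rot: [1.592, 2.708, -0.007]
ft_force: [-0.5, -0.3, 0.6]
grip_width: 0.476
```

```bash
python3 d.py .5524 .2887 .227 29.6
```

```text
t=16.77 grasp pt [554.  282.1 236.2] f=[-0.5 -0.3  0.6] g=0.476
 delta tool cm [0.61 0.12 0.91] tiltfix [-0.004  0.003] jaw yaw 29.1 turn az -0.009 delta after turn [0.61 0.12 0.91] q [-0.71  0.27  0.24  1.54 -0.06  1.35  0.04]
```

Emit:
play_rows:
  targets: "0.6 0.12 0 0 0 0 -0.05;0 0 0.4 0 0 -0.009 -0.05;0 0 0.4 0 0 0 -0.05;0 0 0 0 0 0 -0.05;0 0 0 0 0 0 -0.05"

```text
time: 17.4
position: [0.5525, 0.2895, 0.3927]
tool_rot: [1.577, 2.715, -0.005]
ft_force: [1.2, 0.2, 0.6]
grip_width: 0.474
```

```bash
python3 d.py .5524 .2887 .227 29.6
```

```text
t=17.40 grasp pt [552.5 289.  228.7] f=[1.2 0.2 0.6] g=0.474
 delta tool cm [-0.06 -0.05  0.17] tiltfix [-0.002  0.003] jaw yaw 29.7 turn az 0.002 delta after turn [-0.06 -0.05  0.17] q [-0.72  0.27  0.24  1.55 -0.06  1.33  0.04]
```

Emit:
play_rows:
  targets: "-0.05 -0.05 0.15 0 0 0 -0.4;0 0 0 0 0 0 -0.7;0 0 0 0 0 0 -0.8;0 0 0 0 0 0 -0.9;0 0 0 0 0 0 -0.95;0 0 0 0 0 0 -1;0 0 0 0 0 0 -1"

```text
time: 18.27
position: [0.5524, 0.2885, 0.3914]
tool_rot: [1.578, 2.715, -0.004]
ft_force: [0.9, 0.0, -0.1]
grip_width: 0.086
```

```bash
python3 d.py .5524 .2887 .243 29.6
```

```text
t=18.27 grasp pt [552.4 288.1 227.4] f=[ 0.9  0.  -0.1] g=0.086
 delta tool cm [ 0.01  0.   -1.56] tiltfix [-0.002  0.003] jaw yaw 29.7 turn az 0.001 delta after turn [ 0.01  0.   -1.56] q [-0.72  0.27  0.24  1.55 -0.06  1.33  0.04]
```

Emit:
play_rows:
  targets: "0 0 -0.5 0 0 0 -1;0 0 -0.5 0 0 0 -1;0 0 -0.55 0 0 0 -1;0 0 0 0 0 0 -1;0 0 0 0 0 0 -1"

```text
time: 18.9
position: [0.5524, 0.2886, 0.4079]
tool_rot: [1.578, 2.715, -0.004]
ft_force: [0.3, -0.2, -1.6]
grip_width: 0.089
```

```bash
python3 d.py .5524 .2887 .2432 29.6
```

```text
t=18.90 grasp pt [552.4 288.1 243.9] f=[ 0.3 -0.2 -1.6] g=0.089
 delta tool cm [0.01 0.   0.06] tiltfix [-0.002  0.003] jaw yaw 29.7 turn az 0.001 delta after turn [0.01 0.   0.06] q [-0.72  0.26  0.24  1.53 -0.06  1.36  0.04]
```

Emit:
play_rows:
  targets: "0 -0.8 0.05 0 0 0 -1;0 -0.8 0 0 0 0 -1;0 -0.8 0 0 0 0 -1;0 -0.8 0 0 0 0 -1;0 -0.8 0 0 0 0 -1;0 0 0 0 0 0 -1"

```text
time: 19.65
position: [0.5146, 0.2669, 0.4071]
tool_rot: [1.578, 2.716, -0.006]
ft_force: [-0.7, 0.8, -1.0]
grip_width: 0.084
```

```bash
python3 d.py .4176 .2115 .2432 29.6
```

```text
t=19.65 grasp pt [514.4 266.3 243.1] f=[-0.7  0.8 -1. ] g=0.084
 delta tool cm [ -0.02 -11.17   0.02] tiltfix [-0.003  0.002] jaw yaw 29.7 turn az 0.001 delta after turn [ -0.03 -11.17   0.02] q [-0.73  0.17  0.23  1.64 -0.04  1.34  0.03]
```

Emit:
play_rows:
  targets: "0 -0.8 0 0 0 0 -1;0 -0.8 0 0 0 0 -1;0 -0.8 0 0 0 0 -1;0 -0.8 0 0 0 0 -1;0 -0.8 0 0 0 0 -1;0 0 0 0 0 0 -1"

```text
time: 20.4
position: [0.4773, 0.2457, 0.4073]
tool_rot: [1.578, 2.715, -0.005]
ft_force: [0.9, -0.2, -1.2]
grip_width: 0.085
```

```bash
python3 d.py .4176 .2115 .2432 29.6
```

```text
t=20.40 grasp pt [477.2 245.1 243.3] f=[ 0.9 -0.2 -1.2] g=0.085
 delta tool cm [-0.01 -6.88  0.03] tiltfix [-0.003  0.002] jaw yaw 29.7 turn az 0.001 delta after turn [-0.02 -6.88  0.03] q [-0.74  0.08  0.23  1.74 -0.02  1.33  0.01]
```

Emit:
play_rows:
  targets: "0 -0.7 0 0 0 0 -1;0 -0.7 0 0 0 0 -1;0 -0.7 0 0 0 0 -1;0 -0.7 0 0 0 0 -1;0 -0.7 0 0 0 0 -1;0 0 0 0 0 0 -1"

```text
time: 21.15
position: [0.4448, 0.2271, 0.4075]
tool_rot: [1.578, 2.715, -0.005]
ft_force: [1.2, -0.4, -0.9]
grip_width: 0.089
```

```bash
python3 d.py .4176 .2115 .2432 29.6
```

```text
t=21.15 grasp pt [444.7 226.6 243.5] f=[ 1.2 -0.4 -0.9] g=0.089
 delta tool cm [-0.01 -3.14  0.03] tiltfix [-0.002  0.002] jaw yaw 29.7 turn az 0.001 delta after turn [-0.01 -3.14  0.03] q [-0.75 -0.01  0.22  1.82  0.    1.33 -0.01]
```

Emit:
play_rows:
  targets: "0 -0.7 0 0 0 0 -1;0 -0.7 0 0 0 0 -1;0 -0.7 0 0 0 0 -1;0 -0.7 0 0 0 0 -1;0 -0.6 0 0 0 0 -1;0 0 0 0 0 0 -1"

```text
time: 21.9
position: [0.4132, 0.209, 0.4076]
tool_rot: [1.578, 2.715, -0.004]
ft_force: [0.4, -0.3, -0.9]
grip_width: 0.09
```

```bash
python3 d.py .43 .06 .25 -6.3;python3 -c "
from h import *
im=grab('scene')['pixels'];t=grab('top')['pixels']
a=cv2.resize(im[140:340,400:600],(400,400),interpolation=cv2.INTER_CUBIC);b=cv2.resize(t[180:330,100:250],(400,400),interpolation=cv2.INTER_CUBIC)
cv2.imwrite('pics/g6.png',np.hstack([a,b]))"
```

```text
t=21.90 grasp pt [413.1 208.5 243.6] f=[ 0.4 -0.3 -0.9] g=0.090
 delta tool cm [-13.78  -5.91  -0.59] tiltfix [-0.002  0.002] jaw yaw 29.7 turn az 0.628 delta after turn [-14.63   3.31  -0.59] q [-0.75 -0.09  0.21  1.89  0.02  1.33 -0.03]
```

View pics/g6.png

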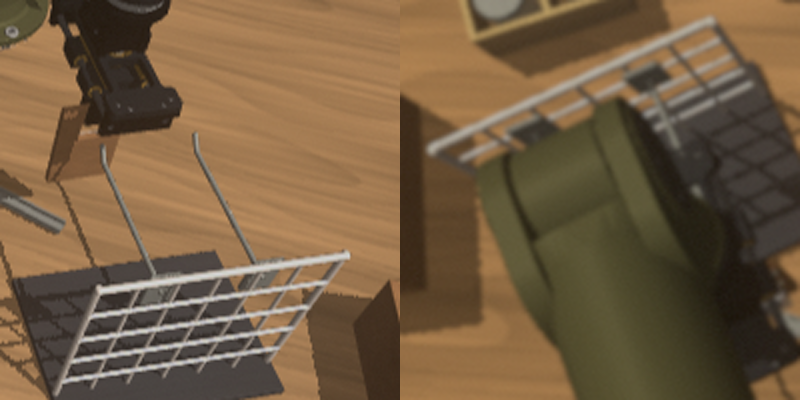

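Emit:
play_rows:
  targets: "-2 -0.3 0 0 0 0 -1;-2 -0.3 0 0 0 0 -1;-2 -0.3 0 0 0 0 -1;0 0 0 0 0 0.157 -1;0 0 0 0 0 0.157 -1;0 0 0 0 0 0.157 -1;0 0 0 0 0 0.157 -1;0 0 0 0 0 0 -1"

```text
time: 23.0
position: [0.4379, 0.1517, 0.4077]
tool_rot: [2.357, 2.072, -0.002]
ft_force: [0.6, -0.5, 0.2]
grip_width: 0.091
```

```bash
python3 d.py .4804 .0477 .2 -6.3
```

```text
t=23.00 grasp pt [438.  151.1 243.7] f=[ 0.6 -0.5  0.2] g=0.091
 delta tool cm [-9.75  5.55  4.41] tiltfix [0.001 0.003] jaw yaw -7.4 turn az -0.019 delta after turn [-9.86  5.36  4.41] q [-0.66 -0.09  0.25  1.9   0.03  1.33 -0.54]
```

Emit:
play_rows:
  targets: "0 0 0 0.001 0.003 -0.019 -1;-2.4 1.3 0 0 0 0 -1;-2.4 1.3 0 0 0 0 -1;-2.4 1.3 0 0 0 0 -1;-2.2 1.2 1 0 0 0 -1;0 0 1.5 0 0 0 -1;0 0 1.5 0 0 0 -1;0 0 0 0 0 0 -1"

```text
time: 24.0
position: [0.48, 0.0531, 0.3654]
tool_rot: [-2.313, -2.124, -0.001]
ft_force: [-0.6, 0.7, -1.1]
grip_width: 0.087
```

```bash
python3 d.py .4804 .0477 .2 -6.3
```

```text
t=24.00 grasp pt [480.   53.3 201.4] f=[-0.6  0.7 -1.1] g=0.087
 delta tool cm [-0.54  0.09  0.14] tiltfix [-0.    -0.001] jaw yaw -4.9 turn az 0.025 delta after turn [-0.53  0.1   0.14] q [-0.56 -0.02  0.39  1.92  0.01  1.24 -0.26]
```

Emit:
play_rows:
  targets: "-0.53 0.1 0 0 0 0.025 -1;0 0 0 0 0 0 -1;0 0 0 0 0 0 -1"

```text
time: 24.38
position: [0.4806, 0.0489, 0.3663]
tool_rot: [-2.338, -2.097, -0.003]
ft_force: [0.4, 0.1, -1.0]
grip_width: 0.09
```

```bash
python3 d.py .4804 .0477 .13 -6.3; python3 packchk.py .085 .165;python3 -c "
from h import *
im=grab('scene')['pixels']
cv2.imwrite('pics/g7.png',cv2.resize(im[160:330,270:440],(600,600),interpolation=cv2.INTER_CUBIC))"
```

```text
t=24.38 grasp pt [480.8  49.2 202.3] f=[ 0.4  0.1 -1. ] g=0.090
 delta tool cm [-0.13 -0.01  7.23] tiltfix [ 0.001 -0.002] jaw yaw -6.2 turn az 0.001 delta after turn [-0.13 -0.01  7.23] q [-0.55 -0.02  0.39  1.92  0.01  1.24 -0.27]
606 tool x ext [-31.70580551  43.97554415] toolz max [115.67466981 116.75462128] y face 6.1438627985260394
y= -0.013 x + 0.005 z + 5.8
```

View pics/g7.png

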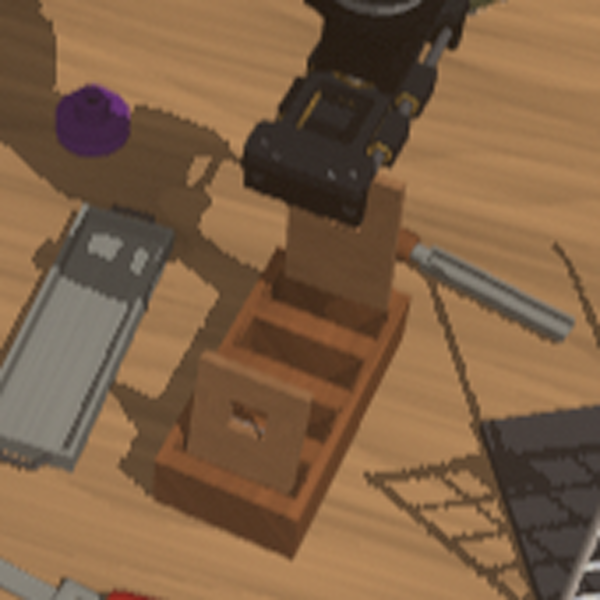

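Emit:
play_rows:
  targets: "-0.5 0 0 0 0 0 -1;0 0 0 0 0 0 -1;0 0 0.8 0 0 0 -1;0 0 0.8 0 0 0 -1;0 0 0.8 0 0 0 -1;0 0 0 0 0 0 -1"

```text
time: 25.22
position: [0.4798, 0.0435, 0.34]
tool_rot: [-2.338, -2.097, -0.002]
ft_force: [0.8, -0.3, -1.4]
grip_width: 0.09
```

```bash
python3 d.py .4798 .0434 .13 -6.3; python3 packchk.py .07 .135
```

```text
t=25.23 grasp pt [479.8  43.7 176. ] f=[ 0.8 -0.3 -1.4] g=0.090
 delta tool cm [-0.01  0.    4.6 ] tiltfix [ 0.    -0.002] jaw yaw -6.2 turn az 0.001 delta after turn [-0.01  0.    4.6 ] q [-0.55 -0.    0.4   1.95 -0.    1.19 -0.25]
458 tool x ext [-31.5121002   43.58172599] toolz max [104.4416647  105.14196965] y face 5.9582497606935
y= -0.008 x + 0.002 z + 5.9
```

Emit:
play_rows:
  targets: "0 0 0.5 0 0 0 -1;0 0 0.6 0 0 0 -1;0 0 0.5 0 0 0 -1;0 0 0 0 0 0 -1"

```text
time: 25.78
position: [0.4801, 0.0436, 0.3236]
tool_rot: [-2.338, -2.097, -0.004]
ft_force: [-0.3, -0.4, -1.3]
grip_width: 0.09
```

```bash
python3 d.py .4798 .0434 .13 -6.3
```

```text
t=25.77 grasp pt [480.4  43.9 159.6] f=[-0.3 -0.4 -1.3] g=0.090
 delta tool cm [-0.03 -0.03  2.96] tiltfix [ 0.001 -0.002] jaw yaw -6.2 turn az 0.001 delta after turn [-0.03 -0.03  2.96] q [-0.54  0.01  0.4   1.97 -0.01  1.15 -0.25]
```

Emit:
play_rows:
  targets: "0 0 0.6 0 0 0 -1;0 0 0.6 0 0 0 -1;0 0 0.6 0 0 0 -1;0 0 0.5 0 0 0 -1;0 0 0.3 0 0 0 -1;0 0 0 0 0 0 -1"

```text
time: 26.52
position: [0.4802, 0.0437, 0.2957]
tool_rot: [-2.339, -2.097, -0.004]
ft_force: [0.2, -0.1, -0.9]
grip_width: 0.089
```

```bash
python3 d.py .4798 .0434 .13 -6.3
```

```text
t=26.52 grasp pt [480.4  44.  131.7] f=[ 0.2 -0.1 -0.9] g=0.089
 delta tool cm [-0.03 -0.04  0.17] tiltfix [ 0.001 -0.002] jaw yaw -6.2 turn az 0.001 delta after turn [-0.03 -0.04  0.17] q [-0.54  0.04  0.41  2.01 -0.02  1.09 -0.23]
```

Emit:
play_rows:
  targets: "0 0 0.2 0 0 0 -1;0 0 0.1 0 0 0 -1;0 0 0 0 0 0 -0.8;0 0 0 0 0 0 -0.5;0 0 0 0 0 0 -0.4;0 0 0 0 0 0 -0.4;0 0 -1 0 0 0 -0.4;0 0 -2 0 0 0 -0.4;0 0 -3 0 0 0 -0.4;0 0 -4 0 0 0 -0.2;0 0 -2 0 0 0 -0.05;0 0 0 0 0 0 -0.05"

```text
time: 28.02
position: [0.4805, 0.0432, 0.4214]
tool_rot: [2.338, 2.096, 0.012]
ft_force: [0.9, -0.1, -0.7]
grip_width: 0.461
```

```bash
python3 d.py .5 -.06 .26 90;python3 -c "
from h import *
im=grab('scene','s2.png')
im=grab('top','t2.png')"
```

```text
t=28.02 grasp pt [481.7  43.8 257.5] f=[ 0.9 -0.1 -0.7] g=0.461
 delta tool cm [-10.05   3.06  -0.28] tiltfix [ 0.007 -0.005] jaw yaw -6.3 turn az 1.462 delta after turn [ 1.95 10.32 -0.28] q [-0.55 -0.06  0.4   1.84  0.02  1.35 -0.27]
```

View pics/s2.png

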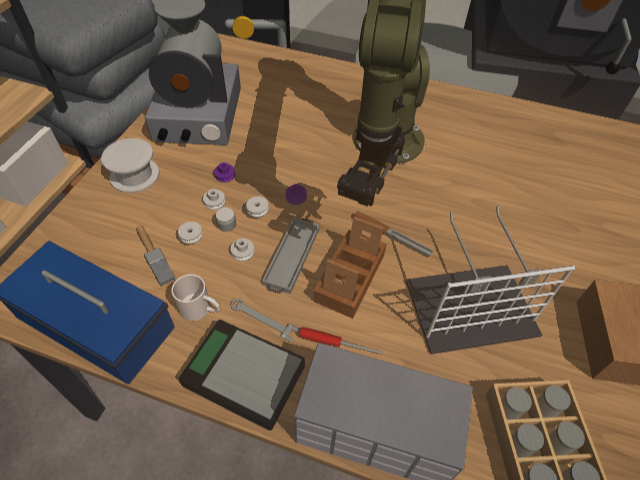

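View pics/t2.png

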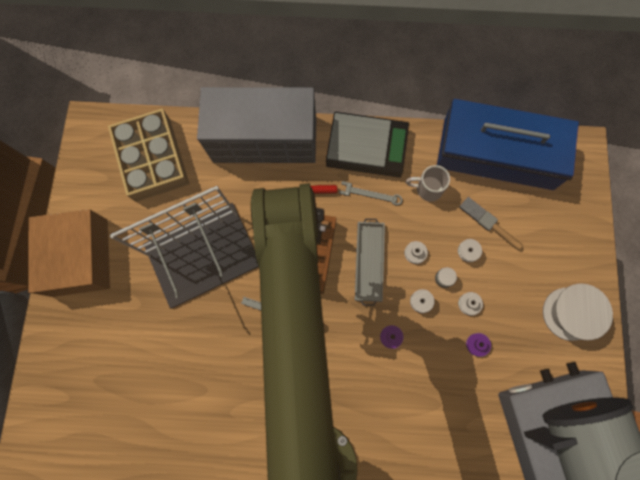

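```bash
cat > look.py <<'E'
from h import *
ims={n:grab(n) for n in('scene','top')}
u=np.array([np.cos(np.radians(-6.25)),np.sin(np.radians(-6.25))]);w=np.array([-u[1],u[0]])
im=ims['scene'];P=cloud(im)
D=P[...,:2]-[.546,.0405];a=D@u*1000;b=D@w*1000
for lo,hi in((-110,-40),(40,110)):
    m=(a>lo)&(a<hi)&(abs(b)<50)&(P[...,2]>.06)&(P[...,2]<.15)
    print('pack top z',np.percentile(P[m][:,2],[98,99.5]).round(4),'a',np.percentile(a[m],[5,50,95]).round(1),'b',np.percentile(b[m],[1,99]).round(1))
for n,im in ims.items():
    P=cloud(im);px=im['pixels'].astype(int)
    reg=(im['depth']>0)&(P[...,0]>.38)&(P[...,0]<.66)&(P[...,1]<-.05)&(P[...,1]>-.5)
    sat=px.max(-1)-px.min(-1)
    o=(reg&(P[...,2]>.006)&(P[...,2]<.07)&(sat<45)&(px.max(-1)>70)).astype(np.uint8)
    k,l,st,ce=cv2.connectedComponentsWithStats(o)
    for i in range(1,k):
        if st[i,4]>100:
            q=P[l==i];r=cv2.minAreaRect(q[:,:2].astype(np.float32)*1000)
            zm=np.percentile(q[:,2],98);hi=q[q[:,2]>.032]
            print(n,st[i,4],ce[i].round(),'rect',np.round(r[0],1),np.round(r[1]),'z98 %.3f frac hi %.2f'%(zm,len(hi)/len(q)))
E
python3 look.py
```

```text
pack top z [0.1314 0.1327] a [-81.8 -73.5 -66.7] b [-33.7  41.5]
pack top z [0.1315 0.1326] a [60.6 70.1 77.1] b [-37.9  37.8]
scene 306 [213. 198.] rect [ 435.4 -391.8] [58. 59.] z98 0.040 frac hi 0.21
scene 375 [257. 207.] rect [ 432.6 -259.1] [59. 60.] z98 0.042 frac hi 0.77
scene 383 [225. 219.] rect [ 500.6 -322.4] [53. 49.] z98 0.048 frac hi 0.68
scene 688 [290. 258.] rect [ 536.2 -118.9] [243.  75.] z98 0.024 frac hi 0.00
scene 421 [190. 232.] rect [ 575.7 -386.9] [62. 59.] z98 0.041 frac hi 0.81
scene 366 [242. 248.] rect [ 566.  -244.3] [61. 57.] z98 0.041 frac hi 0.22
top 536 [370. 261.] rect [ 530.8 -122.3] [236.  76.] z98 0.025 frac hi 0.00
top 102 [487. 224.] rect [ 648.2 -440.8] [23. 47.] z98 0.024 frac hi 0.00
top 409 [469. 250.] rect [ 571.6 -388.1] [58. 58.] z98 0.043 frac hi 0.87
top 363 [416. 252.] rect [ 561.9 -246.7] [58. 57.] z98 0.041 frac hi 0.20
top 323 [445. 277.] rect [ 493.6 -324.2] [47. 47.] z98 0.049 frac hi 0.85
top 408 [422. 301.] rect [ 427.7 -261.7] [56. 58.] z98 0.043 frac hi 0.91
top 393 [471. 303.] rect [ 430.3 -394.5] [56. 58.] z98 0.040 frac hi 0.20
```

Emit:
play_rows:
  targets: "0 0 0 0.007 -0.005 0.163 0.4;0 0 0 0 0 0.163 0.4;0 0 0 0 0 0.163 0.4;0 0 0 0 0 0.163 0.4;0 0 0 0 0 0.163 0.4;0 0 0 0 0 0.163 0.4;0 0 0 0 0 0.163 0.4;0 0 0 0 0 0.163 0.4;0 0 0 0 0 0.16 0.4;0 0 0 0 0 0 0.4"

```text
time: 29.48
position: [0.4767, 0.0433, 0.4049]
tool_rot: [3.131, -0.078, -0.046]
ft_force: [-0.1, -0.8, -0.4]
grip_width: 0.7
```

```bash
python3 d.py .564 -.2455 .15 90
```

```text
t=29.48 grasp pt [471.8  41.8 241. ] f=[-0.1 -0.8 -0.4] g=0.700
 delta tool cm [10.42 28.32  9.08] tiltfix [0.01  0.029] jaw yaw -92.8 turn az -0.049 delta after turn [ 9.   28.8   9.08] q [-0.51 -0.04  0.35  1.86  0.02  1.35 -1.78]
```

Emit:
play_rows:
  targets: "0 0 -0.5 0.01 0.029 -0.049 0.4;0 0 0 0 0 0 0.4;1.5 4.8 0 0 0 0 0.4;1.5 4.8 0 0 0 0 0.4;1.5 4.8 0 0 0 0 0.4;1.5 4.8 0 0 0 0 0.4;1.5 4.8 0 0 0 0 0.4;1.5 4.8 0 0 0 0 0.4;0 0 0 0 0 0 0.4"

```text
time: 30.6
position: [0.5724, -0.2493, 0.4032]
tool_rot: [3.14, 0.032, -0.019]
ft_force: [0.5, -0.2, 0.2]
grip_width: 0.7
```

```bash
python3 d.py .564 -.2455 .10 90
```

```text
t=30.60 grasp pt [ 570.4 -249.6  239.2] f=[ 0.5 -0.2  0.2] g=0.700
 delta tool cm [-0.66 -0.42 13.93] tiltfix [0.001 0.012] jaw yaw -88.8 turn az 0.021 delta after turn [-0.67 -0.41 13.93] q [-0.15  0.31  0.64  1.54 -0.18  1.37 -1.04]
```

Emit:
play_rows:
  targets: "0 0 0 0.001 0.012 0.021 0.4;-0.6 -0.4 2 0 0 0 0.4;0 0 3 0 0 0 0.4;0 0 3 0 0 0 0.4;0 0 3 0 0 0 0.4;0 0 2 0 0 0 0.4;0 0 0 0 0 0 0.4"

```text
time: 31.48
position: [0.5669, -0.2339, 0.269]
tool_rot: [-3.134, -0.016, -0.003]
ft_force: [0.4, 0.3, 1.0]
grip_width: 0.697
```

```bash
python3 d.py .564 -.2455 .039 90; python3 look.py | grep -v pack
```

```text
t=31.48 grasp pt [ 567.2 -232.7  105. ] f=[0.4 0.3 1. ] g=0.697
 delta tool cm [-0.31  1.21  6.59] tiltfix [-0.008 -0.002] jaw yaw -89.4 turn az 0.010 delta after turn [-0.3   1.21  6.59] q [-0.14  0.39  0.6   1.72 -0.25  1.11 -1.02]
scene 727 [291. 256.] rect [ 534.4 -119.1] [247.  76.] z98 0.023 frac hi 0.00
scene 422 [190. 232.] rect [ 575.7 -385.6] [59. 61.] z98 0.041 frac hi 0.81
scene 369 [242. 248.] rect [ 566.1 -244.5] [58. 58.] z98 0.041 frac hi 0.22
top 252 [362. 250.] rect [546.6 -90.5] [ 63. 221.] z98 0.024 frac hi 0.00
top 103 [487. 224.] rect [ 647.8 -441.1] [23. 45.] z98 0.024 frac hi 0.00
top 361 [471. 250.] rect [ 570.9 -391.7] [53. 59.] z98 0.043 frac hi 0.89
top 317 [446. 277.] rect [ 495.  -323.8] [49. 48.] z98 0.051 frac hi 0.91
top 271 [425. 302.] rect [ 421.3 -273.9] [45. 58.] z98 0.043 frac hi 0.90
top 416 [471. 303.] rect [ 431.6 -394.7] [61. 59.] z98 0.040 frac hi 0.19
```

Emit:
play_rows:
  targets: "-0.3 1.2 0 -0.008 -0.002 0.01 0.4;0 0 0 0 0 0 0.4;0 0 1.2 0 0 0 0.4;0 0 1.2 0 0 0 0.4;0 0 0 0 0 0 0.4"

```text
time: 32.2
position: [0.5654, -0.2482, 0.2481]
tool_rot: [3.139, -0.001, 0.013]
ft_force: [0.4, -0.8, -0.5]
grip_width: 0.7
```

```bash
python3 d.py .564 -.2455 .039 90
```

```text
t=32.20 grasp pt [ 566.7 -248.7   84.1] f=[ 0.4 -0.8 -0.5] g=0.700
 delta tool cm [-0.18 -0.28  4.51] tiltfix [ 0.003 -0.008] jaw yaw -90.1 turn az -0.001 delta after turn [-0.18 -0.28  4.51] q [-0.11  0.42  0.6   1.73 -0.26  1.06 -1.  ]
```

Emit:
play_rows:
  targets: "-0.18 -0.28 0.5 0.003 -0.008 0 0.4;0 0 0.9 0 0 0 0.4;0 0 0.9 0 0 0 0.4;0 0 0.9 0 0 0 0.4;0 0 0.9 0 0 0 0.4;0 0 0 0 0 0 0.4"

```text
time: 32.95
position: [0.5634, -0.2448, 0.2034]
tool_rot: [-3.141, 0.001, 0.003]
ft_force: [0.0, 0.6, -0.1]
grip_width: 0.701
```

```bash
python3 d.py .564 -.2455 .039 90
```

```text
t=32.95 grasp pt [ 563.1 -244.7   39.4] f=[ 0.   0.6 -0.1] g=0.701
 delta tool cm [0.06 0.07 0.04] tiltfix [-0.001  0.002] jaw yaw -90.0 turn az -0.001 delta after turn [0.06 0.07 0.04] q [-0.1   0.47  0.58  1.77 -0.3   1.   -0.98]
```

Emit:
play_rows:
  targets: "0.06 0.07 0 0 0 0 0.1;0 0 0 0 0 0 -0.1;0 0 0 0 0 0 -0.3;0 0 0 0 0 0 -0.45;0 0 0 0 0 0 -0.6;0 0 0 0 0 0 -0.8;0 0 0 0 0 0 -0.8;0 0 0 0 0 0 -0.8"
  newtons: 30

```text
time: 33.95
position: [0.5645, -0.246, 0.2045]
tool_rot: [3.141, -0.001, 0.0]
ft_force: [0.3, -0.0, -1.0]
grip_width: 0.308
```

```bash
python3 d.py .5565 -.1205 .10 90
```

```text
t=33.95 grasp pt [ 564.6 -246.    40.5] f=[ 0.3 -0.  -1. ] g=0.308
 delta tool cm [ -0.81 -12.54  -5.95] tiltfix [ 0. -0.] jaw yaw -90.0 turn az -0.001 delta after turn [ -0.8  -12.54  -5.95] q [-0.1   0.47  0.58  1.76 -0.3   1.   -0.98]
```

Emit:
play_rows:
  targets: "0 0 -1 0 0 0 -0.8;0 0 -1.5 0 0 0 -0.8;0 0 -1.5 0 0 0 -0.8;0 0 -1.5 0 0 0 -0.8;0 0 0 0 0 0 -0.8;-0.2 -3 0 0 0 0 -0.8;-0.2 -3 0 0 0 0 -0.8;-0.2 -3 0 0 0 0 -0.8;-0.2 -3 0 0 0 0 -0.8;0 0 0 0 0 0 -0.8"

```text
time: 35.2
position: [0.5556, -0.1229, 0.2634]
tool_rot: [3.141, -0.004, 0.0]
ft_force: [-1.0, -0.3, -1.9]
grip_width: 0.309
```

```bash
python3 d.py .5567 -.1205 .0445 90
```

```text
t=35.20 grasp pt [ 555.6 -122.9   99.4] f=[-1.  -0.3 -1.9] g=0.309
 delta tool cm [ 0.11 -0.24  5.49] tiltfix [ 0. -0.] jaw yaw -90.1 turn az -0.002 delta after turn [ 0.11 -0.24  5.49] q [-0.33  0.29  0.58  1.84 -0.18  1.06 -1.25]
```

Emit:
play_rows:
  targets: "0.11 -0.24 0.5 0 0 0 -0.8;0 0 1 0 0 0 -0.8;0 0 1 0 0 0 -0.8;0 0 0 0 0 0 -0.8"

```text
time: 35.7
position: [0.556, -0.1233, 0.2357]
tool_rot: [3.139, -0.01, -0.003]
ft_force: [0.3, -0.7, -1.0]
grip_width: 0.32
```

```bash
python3 d.py .5567 -.1205 .0445 90
```

```text
t=35.70 grasp pt [ 555.7 -123.7   71.7] f=[ 0.3 -0.7 -1. ] g=0.320
 delta tool cm [ 0.08 -0.29  2.72] tiltfix [0.002 0.002] jaw yaw -90.4 turn az -0.006 delta after turn [ 0.08 -0.29  2.72] q [-0.32  0.33  0.57  1.86 -0.2   1.01 -1.24]
```

Emit:
play_rows:
  targets: "0.08 -0.29 0 0.002 0.002 -0.006 -0.8;0 0 0 0 0 0 -0.8;0 0 0.5 0 0 0 -0.8;0 0 0.5 0 0 0 -0.8;0 0 0.5 0 0 0 -0.8;0 0 0.5 0 0 0 -0.8;0 0 0 0 0 0 -0.8"

```text
time: 36.58
position: [0.557, -0.1209, 0.2145]
tool_rot: [3.141, -0.001, 0.001]
ft_force: [0.1, 0.4, -1.0]
grip_width: 0.314
```

```bash
python3 d.py .5567 -.1205 .0445 90
```

```text
t=36.58 grasp pt [ 557.1 -120.9   50.5] f=[ 0.1  0.4 -1. ] g=0.314
 delta tool cm [-0.03 -0.04  0.6 ] tiltfix [ 0.    -0.001] jaw yaw -90.0 turn az -0.001 delta after turn [-0.03 -0.04  0.6 ] q [-0.31  0.36  0.56  1.87 -0.23  0.97 -1.22]
```

Emit:
play_rows:
  targets: "0 0 0.4 0 0 0 -0.8;0 0 0.2 0 0 0 -0.8;0 0 0 0 0 0 -0.8"

```text
time: 36.95
position: [0.5572, -0.121, 0.2084]
tool_rot: [3.141, -0.001, 0.002]
ft_force: [-0.6, 0.8, -0.3]
grip_width: 0.313
```

```bash
python3 d.py .5567 -.1205 .0445 90
```

```text
t=36.95 grasp pt [ 557.4 -121.    44.4] f=[-0.6  0.8 -0.3] g=0.313
 delta tool cm [-0.05 -0.05 -0.01] tiltfix [ 0.    -0.001] jaw yaw -90.0 turn az -0.001 delta after turn [-0.05 -0.05 -0.01] q [-0.3   0.37  0.55  1.88 -0.23  0.96 -1.22]
```

Release, then go on to the second hub-up pulley.

Emit:
play_rows:
  targets: "0 0 0 0 0 0 -0.2;0 0 0 0 0 0 0;0 0 0 0 0 0 0.2;0 0 0 0 0 0 0.2;0 0 -1 0 0 0 0.3;0 0 -2 0 0 0 0.4;0 0 -2 0 0 0 0.4;0 0 -2 0 0 0 0.4;0 0 -2 0 0 0 0.4;0 0 0 0 0 0 0.4"

```text
time: 38.2
position: [0.5578, -0.1216, 0.3055]
tool_rot: [3.141, -0.002, 0.01]
ft_force: [0.6, -0.7, -0.2]
grip_width: 0.701
```

```bash
python3 d.py .4325 -.393 .13 90; python3 look.py
```

```text
t=38.20 grasp pt [ 558.9 -121.8  141.6] f=[ 0.6 -0.7 -0.2] g=0.701
 delta tool cm [-12.5   27.16   1.1 ] tiltfix [ 0.001 -0.007] jaw yaw -90.1 turn az -0.002 delta after turn [-12.54  27.14   1.1 ] q [-0.34  0.24  0.59  1.8  -0.15  1.14 -1.28]
pack top z [0.1315 0.1325] a [-82.  -73.4 -66.6] b [-33.5  41.2]
pack top z [0.1318 0.1328] a [61.  70.1 77.3] b [-37.8  37.7]
scene 306 [213. 198.] rect [ 435.5 -391.8] [59. 59.] z98 0.039 frac hi 0.22
scene 336 [224. 219.] rect [ 501.1 -322.7] [51. 46.] z98 0.048 frac hi 0.76
scene 422 [190. 232.] rect [ 575.9 -385.7] [60. 59.] z98 0.041 frac hi 0.81
scene 935 [287. 265.] rect [ 550.9 -118.8] [214.  75.] z98 0.043 frac hi 0.11
top 103 [487. 224.] rect [ 648.5 -440.5] [46. 23.] z98 0.024 frac hi 0.00
top 407 [469. 250.] rect [ 572. -388.] [58. 57.] z98 0.043 frac hi 0.86
top 301 [446. 277.] rect [ 494.7 -323.8] [49. 48.] z98 0.050 frac hi 0.94
top 427 [422. 300.] rect [ 428.8 -261.6] [59. 58.] z98 0.043 frac hi 0.91
top 384 [471. 303.] rect [ 430.3 -393.7] [59. 55.] z98 0.041 frac hi 0.21
```

Emit:
play_rows:
  targets: "-2 4.4 0 0.001 -0.007 0 0.4;-2 4.4 0 0 0 0 0.4;-2 4.4 0 0 0 0 0.4;-2 4.4 0 0 0 0 0.4;-2 4.4 0 0 0 0 0.4;-2 4.4 0 0 0 0 0.4;0 0 0 0 0 0 0.4"

```text
time: 39.17
position: [0.4319, -0.3901, 0.296]
tool_rot: [-3.138, -0.004, 0.025]
ft_force: [0.2, 0.1, -0.4]
grip_width: 0.702
```

```bash
python3 d.py .433 -.393 .0395 90
```

```text
t=39.17 grasp pt [ 429.3 -389.6  132. ] f=[ 0.2  0.1 -0.4] g=0.702
 delta tool cm [0.26 0.32 9.24] tiltfix [-0.003  0.016] jaw yaw -89.9 turn az 0.003 delta after turn [0.26 0.32 9.24] q [ 0.06  0.32  0.74  1.77 -0.22  1.15 -0.7 ]
```

Emit:
play_rows:
  targets: "0.26 0.32 1 -0.003 0.016 0 0.4;0 0 1.5 0 0 0 0.4;0 0 1.5 0 0 0 0.4;0 0 1 0 0 0 0.4;0 0 0 0 0 0 0.4"

```text
time: 39.8
position: [0.4364, -0.3885, 0.2387]
tool_rot: [-3.136, -0.014, 0.005]
ft_force: [0.5, 0.6, 0.9]
grip_width: 0.701
```

```bash
python3 d.py .433 -.393 .0395 90
```

```text
t=39.80 grasp pt [ 435.9 -387.6   74.7] f=[0.5 0.6 0.9] g=0.701
 delta tool cm [-0.33  0.47  3.52] tiltfix [-0.005  0.003] jaw yaw -89.5 turn az 0.009 delta after turn [-0.33  0.47  3.52] q [ 0.09  0.39  0.71  1.82 -0.29  1.04 -0.65]
```

Emit:
play_rows:
  targets: "-0.33 0.47 0 -0.005 0.003 0.009 0.4;0 0 0 0 0 0 0.4;0 0 0.7 0 0 0 0.4;0 0 0.7 0 0 0 0.4;0 0 0.7 0 0 0 0.4;0 0 0.7 0 0 0 0.4;0 0 0.6 0 0 0 0.4;0 0 0 0 0 0 0.4"

```text
time: 40.8
position: [0.4334, -0.3938, 0.2032]
tool_rot: [3.141, -0.001, 0.003]
ft_force: [-0.4, -0.7, 0.1]
grip_width: 0.693
```

```bash
python3 d.py .433 -.393 .0395 90;python3 look.py|grep scene
```

```text
t=40.80 grasp pt [ 433.7 -393.9   39.2] f=[-0.4 -0.7  0.1] g=0.693
 delta tool cm [-0.04 -0.08 -0.03] tiltfix [ 0.001 -0.002] jaw yaw -90.0 turn az -0.001 delta after turn [-0.04 -0.08 -0.03] q [ 0.12  0.43  0.69  1.85 -0.33  0.98 -0.62]
scene 639 [220. 211.] rect [ 467.3 -360.8] [155.  51.] z98 0.048 frac hi 0.50
scene 377 [257. 207.] rect [ 432.1 -259.5] [62. 59.] z98 0.041 frac hi 0.77
scene 1130 [289. 258.] rect [ 535.8 -118.8] [242.  75.] z98 0.042 frac hi 0.09
scene 423 [190. 233.] rect [ 575.9 -386.4] [62. 59.] z98 0.042 frac hi 0.81
```

Emit:
play_rows:
  targets: "0 0 0 0 0 0 0.1;0 0 0 0 0 0 -0.1;0 0 0 0 0 0 -0.3;0 0 0 0 0 0 -0.45;0 0 0 0 0 0 -0.6;0 0 0 0 0 0 -0.8;0 0 0 0 0 0 -0.8;0 0 0 0 0 0 -0.8"

```text
time: 41.9
position: [0.4339, -0.3943, 0.2047]
tool_rot: [3.139, -0.001, 0.007]
ft_force: [0.0, -0.8, 0.5]
grip_width: 0.313
```

```bash
python3 d.py .4637 -.1205 .12 90
```

```text
t=41.90 grasp pt [ 434.6 -394.7   40.7] f=[ 0.  -0.8  0.5] g=0.313
 delta tool cm [  3.   -27.37  -7.98] tiltfix [ 0.002 -0.004] jaw yaw -90.0 turn az -0.001 delta after turn [  3.01 -27.36  -7.98] q [ 0.12  0.43  0.69  1.84 -0.33  0.98 -0.62]
```

Emit:
play_rows:
  targets: "0 0 -1 0 0 0 -0.8;0 0 -1.7 0 0 0 -0.8;0 0 -1.7 0 0 0 -0.8;0 0 -1.7 0 0 0 -0.8;0 0 -1.7 0 0 0 -0.8;0.4 -3.6 0 0 0 0 -0.8;0.4 -3.6 0 0 0 0 -0.8;0.4 -3.6 0 0 0 0 -0.8;0.4 -3.6 0 0 0 0 -0.8;0.4 -3.6 0 0 0 0 -0.8;0.4 -3.6 0 0 0 0 -0.8;0.4 -3.6 0 0 0 0 -0.8;0 0 0 0 0 0 -0.8"

```text
time: 43.52
position: [0.4629, -0.1372, 0.2965]
tool_rot: [3.136, -0.008, 0.023]
ft_force: [-0.1, -1.0, -1.9]
grip_width: 0.317
```

```bash
python3 d.py .4637 -.1205 .0447 90
```

```text
t=43.52 grasp pt [ 465.3 -138.1  132.5] f=[-0.1 -1.  -1.9] g=0.317
 delta tool cm [-0.06 -1.72  8.77] tiltfix [ 0.005 -0.015] jaw yaw -90.3 turn az -0.005 delta after turn [-0.05 -1.72  8.77] q [-0.35  0.04  0.6   2.01 -0.02  1.08 -1.32]
```

Emit:
play_rows:
  targets: "0 -1.7 1 0.005 -0.015 -0.005 -0.8;0 0 1.5 0 0 0 -0.8;0 0 1.5 0 0 0 -0.8;0 0 1 0 0 0 -0.8;0 0 0 0 0 0 -0.8"

```text
time: 44.15
position: [0.4621, -0.1222, 0.2427]
tool_rot: [3.14, -0.007, -0.005]
ft_force: [-0.9, 0.6, -1.9]
grip_width: 0.314
```

```bash
python3 d.py .4645 -.1205 .0447 90
```

```text
t=44.15 grasp pt [ 461.6 -122.4   78.7] f=[-0.9  0.6 -1.9] g=0.314
 delta tool cm [ 0.25 -0.17  3.4 ] tiltfix [0.001 0.003] jaw yaw -90.3 turn az -0.004 delta after turn [ 0.25 -0.17  3.4 ] q [-0.35  0.11  0.59  2.07 -0.07  0.98 -1.3 ]
```

Emit:
play_rows:
  targets: "0.27 -0.17 0 0.001 0.003 -0.004 -0.8;0 0 0 0 0 0 -0.8;0 0 0.6 0 0 0 -0.8;0 0 0.6 0 0 0 -0.8;0 0 0.6 0 0 0 -0.8;0 0 0.6 0 0 0 -0.8;0 0 0 0 0 0 -0.8"

```text
time: 45.02
position: [0.4655, -0.1209, 0.2177]
tool_rot: [3.141, -0.001, 0.003]
ft_force: [0.2, 0.2, -2.7]
grip_width: 0.31
```

```bash
python3 d.py .4645 -.1205 .0447 90
```

```text
t=45.02 grasp pt [ 465.8 -121.    53.7] f=[ 0.2  0.2 -2.7] g=0.310
 delta tool cm [-0.1  -0.04  0.9 ] tiltfix [ 0.001 -0.002] jaw yaw -90.1 turn az -0.001 delta after turn [-0.1  -0.04  0.9 ] q [-0.34  0.16  0.58  2.08 -0.11  0.93 -1.27]
```

Emit:
play_rows:
  targets: "-0.1 -0.04 0.4 0 0 0 -0.8;0 0 0.3 0 0 0 -0.8;0 0 0.15 0 0 0 -0.8;0 0 0 0 0 0 -0.8"

```text
time: 45.52
position: [0.4646, -0.1205, 0.2088]
tool_rot: [3.141, -0.002, 0.003]
ft_force: [0.2, -0.0, -1.3]
grip_width: 0.311
```

```bash
python3 d.py .4645 -.1205 .0447 90
```

```text
t=45.52 grasp pt [ 465.  -120.6   44.8] f=[ 0.2 -0.  -1.3] g=0.311
 delta tool cm [-0.01 -0.    0.01] tiltfix [ 0.001 -0.002] jaw yaw -90.1 turn az -0.001 delta after turn [-0.01 -0.    0.01] q [-0.34  0.17  0.58  2.09 -0.12  0.91 -1.27]
```

Emit:
play_rows:
  targets: "0 0 0.1 0 0 0 -0.8;0 0 0 0 0 0 -0.2;0 0 0 0 0 0 0;0 0 0 0 0 0 0.2;0 0 0 0 0 0 0.2;0 0 -1 0 0 0 0.3;0 0 -2 0 0 0 0.6;0 0 -2 0 0 0 1;0 0 -2 0 0 0 1;0 0 -2 0 0 0 1;0 0 0 0 0 0 1"

```text
time: 46.9
position: [0.4652, -0.1212, 0.305]
tool_rot: [3.141, -0.003, 0.01]
ft_force: [0.0, -0.5, 1.0]
grip_width: 0.995
```

```bash
python3 d.py .573 -.3875 .13 90; python3 look.py
```

```text
t=46.90 grasp pt [ 466.3 -121.3  141. ] f=[ 0.  -0.5  1. ] g=0.995
 delta tool cm [10.82 26.61  1.18] tiltfix [ 0.001 -0.007] jaw yaw -90.1 turn az -0.002 delta after turn [10.77 26.63  1.18] q [-0.37  0.02  0.59  2.01 -0.02  1.11 -1.35]
pack top z [0.132  0.1333] a [-81.2 -73.5 -66.6] b [-33.5  41.4]
pack top z [0.1316 0.1326] a [60.3 70.1 77.2] b [-37.4  37.7]
scene 377 [257. 207.] rect [ 431.5 -259.8] [62. 60.] z98 0.041 frac hi 0.77
scene 380 [225. 219.] rect [ 500.5 -322.2] [52. 50.] z98 0.048 frac hi 0.68
scene 1480 [292. 252.] rect [ 535.1 -118.8] [244.  75.] z98 0.043 frac hi 0.13
scene 421 [190. 233.] rect [ 575.4 -386.3] [60. 59.] z98 0.041 frac hi 0.80
top 105 [487. 224.] rect [ 648.6 -440.1] [45. 22.] z98 0.024 frac hi 0.00
top 407 [470. 250.] rect [ 571.7 -388.7] [59. 57.] z98 0.043 frac hi 0.87
top 325 [445. 277.] rect [ 494.4 -323.6] [50. 47.] z98 0.050 frac hi 0.85
top 402 [422. 301.] rect [ 427.7 -261.4] [57. 58.] z98 0.043 frac hi 0.93
```

Emit:
play_rows:
  targets: "1.75 4.4 0 0.001 -0.007 0 1;1.75 4.4 0 0 0 0 1;1.75 4.4 0 0 0 0 1;1.75 4.4 0 0 0 0 1;1.75 4.4 0 0 0 0 1;1.75 4.4 0 0 0 0 1;0 0 0 0 0 0 1"

```text
time: 47.88
position: [0.5712, -0.3894, 0.2904]
tool_rot: [-3.136, -0.007, 0.03]
ft_force: [-0.2, 0.2, -0.6]
grip_width: 0.998
```

```bash
cat > tray.py <<'E'
from h import *
for n in('scene','top'):
    im=grab(n,'tray_%s.png'%n);P=cloud(im)
    m=(im['depth']>0)&(P[...,0]>.40)&(P[...,0]<.67)&(abs(P[...,1]+.12)<.06)
    # outer walls rim: z .017-.024 ; hubs: z .034-.048
    wl=P[m&(P[...,2]>.012)&(P[...,2]<.05)];r=cv2.minAreaRect(wl[:,:2].astype(np.float32)*1000);print(n,'tray rect',np.round(r[0],1),np.round(r[1],1),round(r[2],1))
    h=(m&(P[...,2]>.032)&(P[...,2]<.05)).astype(np.uint8)
    k,l,st,ce=cv2.connectedComponentsWithStats(h)
    for i in range(1,k):
        if st[i,4]>20:
            q=P[l==i];rr=cv2.minEnclosingCircle(q[:,:2].astype(np.float32)*1000)
            r2=cv2.minAreaRect(q[:,:2].astype(np.float32)*1000)
            print('  top',st[i,4],np.round(rr[0],1),round(rr[1],1),'rect',np.round(r2[0],1),np.round(r2[1],1),'rel tray',np.round(np.array(r2[0])-r[0],1),'zmed',np.median(q[:,2]).round(4))
E
python3 d.py .5735 -.3875 .037 90; python3 tray.py;python3 -c "
import cv2
a=cv2.imread('pics/tray_scene.png')[200:310,240:340];b=cv2.imread('pics/tray_top.png')[210:310,330:430];import numpy as np
cv2.imwrite('pics/tt.png',np.hstack([cv2.resize(x,(400,400),interpolation=2) for x in(a,b)]))"
```

```text
t=47.88 grasp pt [ 568.  -388.6  126.4] f=[-0.2  0.2 -0.6] g=0.998
 delta tool cm [ 0.4  -0.14  8.93] tiltfix [-0.005  0.019] jaw yaw -89.8 turn az 0.004 delta after turn [ 0.4  -0.15  8.93] q [ 0.08  0.56  0.68  1.48 -0.35  1.24 -0.77]
scene tray rect [ 535.1 -118.6] [242.6  75.3] 0.3
  top 90 [ 463.6 -117.9] 16.3 rect [ 464.7 -118.6] [26.9 27. ] rel tray [-70.3  -0. ] zmed 0.0403
  top 101 [ 558.9 -119.8] 16.0 rect [ 559.4 -118.8] [30.3 25.1] rel tray [24.3 -0.2] zmed 0.04
top tray rect [ 532.1 -121.3] [242.5  74.2] 0.2
  top 82 [ 556.1 -122.1] 14.3 rect [ 555.7 -121.5] [26.8 26.8] rel tray [23.6 -0.3] zmed 0.0419
  top 89 [ 462.5 -121. ] 14.2 rect [ 461.4 -120.5] [25.9 26.7] rel tray [-70.6   0.8] zmed 0.0415
```

View pics/tt.png

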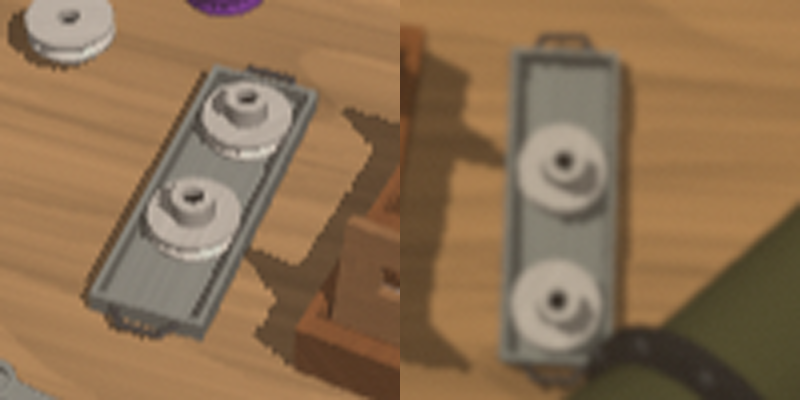

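Emit:
play_rows:
  targets: "0.4 -0.14 1 -0.005 0.019 0 1;0 0 1.3 0 0 0 1;0 0 1.3 0 0 0 1;0 0 0.8 0 0 0 1;0 0 0 0 0 0 1"

```text
time: 48.6
position: [0.5763, -0.3787, 0.2426]
tool_rot: [-3.133, -0.02, -0.002]
ft_force: [0.4, -0.9, 0.4]
grip_width: 1.003
```

```bash
python3 d.py .5735 -.3875 .039 90
```

```text
t=48.60 grasp pt [ 576.5 -377.3   78.6] f=[ 0.4 -0.9  0.4] g=1.003
 delta tool cm [-0.3   0.91  3.95] tiltfix [-0.008 -0.002] jaw yaw -89.3 turn az 0.013 delta after turn [-0.28  0.91  3.95] q [ 0.08  0.59  0.65  1.54 -0.39  1.15 -0.75]
```

Emit:
play_rows:
  targets: "-0.28 0.91 0 -0.008 -0.002 0.013 1;0 0 0 0 0 0 1"

```text
time: 48.85
position: [0.5734, -0.3891, 0.2433]
tool_rot: [3.14, -0.002, 0.0]
ft_force: [0.9, -0.1, -0.4]
grip_width: 1.0
```

```bash
python3 d.py .5735 -.3875 .039 90
```

```text
t=48.85 grasp pt [ 573.4 -389.4   79.3] f=[ 0.9 -0.1 -0.4] g=1.000
 delta tool cm [ 0.01 -0.17  4.03] tiltfix [ 0.002 -0.   ] jaw yaw -90.1 turn az -0.001 delta after turn [ 0.01 -0.17  4.03] q [ 0.09  0.6   0.66  1.53 -0.39  1.15 -0.75]
```

Emit:
play_rows:
  targets: "0 -0.15 0.6 0 0 0 1;0 0 0.7 0 0 0 1;0 0 0.7 0 0 0 1;0 0 0.7 0 0 0 1;0 0 0.7 0 0 0 1;0 0 0.5 0 0 0 1;0 0 0 0 0 0 1"

```text
time: 49.72
position: [0.5735, -0.3874, 0.2013]
tool_rot: [3.141, -0.002, 0.0]
ft_force: [-0.3, -0.6, 0.5]
grip_width: 1.001
```

```bash
python3 d.py .5735 -.3875 .039 90
```

```text
t=49.73 grasp pt [ 573.5 -387.6   37.3] f=[-0.3 -0.6  0.5] g=1.001
 delta tool cm [ 0.    0.01 -0.17] tiltfix [ 0.001 -0.   ] jaw yaw -90.1 turn az -0.001 delta after turn [ 0.    0.01 -0.17] q [ 0.1   0.64  0.64  1.56 -0.41  1.08 -0.74]
```

Emit:
play_rows:
  targets: "0 0 -0.2 0 0 0 1;0 0 0 0 0 0 0.7;0 0 0 0 0 0 0.5;0 0 0 0 0 0 0.4;0 0 0 0 0 0 0.2;0 0 0 0 0 0 0;0 0 0 0 0 0 0;0 0 0 0 0 0 0"
  newtons: 30

```text
time: 50.72
position: [0.5738, -0.3878, 0.2046]
tool_rot: [3.14, -0.002, 0.003]
ft_force: [0.9, 0.3, -0.9]
grip_width: 0.678
```

```bash
python3 d.py .6046 -.120 .12 90
```

```text
t=50.73 grasp pt [ 574.1 -388.2   40.6] f=[ 0.9  0.3 -0.9] g=0.678
 delta tool cm [  3.06 -26.77  -7.99] tiltfix [ 0.002 -0.002] jaw yaw -90.1 turn az -0.001 delta after turn [  3.1  -26.77  -7.99] q [ 0.1   0.64  0.64  1.56 -0.41  1.08 -0.74]
```

Emit:
play_rows:
  targets: "0 0 -1 0 0 0 0;0 0 -1.7 0 0 0 0;0 0 -1.7 0 0 0 0;0 0 -1.7 0 0 0 0;0 0 -1.7 0 0 0 0;0.43 -3.7 0 0 0 0 0;0.43 -3.7 0 0 0 0 0;0.43 -3.7 0 0 0 0 0;0.43 -3.7 0 0 0 0 0;0.43 -3.7 0 0 0 0 0;0.43 -3.7 0 0 0 0 0;0.43 -3.7 0 0 0 0 0;0 0 0 0 0 0 0"

```text
time: 52.35
position: [0.6056, -0.1228, 0.2969]
tool_rot: [3.138, -0.007, 0.017]
ft_force: [0.2, -1.2, -2.0]
grip_width: 0.683
```

```bash
python3 d.py .605 -.120 .0446 90
```

```text
t=52.35 grasp pt [ 607.4 -123.5  132.9] f=[ 0.2 -1.2 -2. ] g=0.683
 delta tool cm [-0.16 -0.31  8.83] tiltfix [ 0.004 -0.011] jaw yaw -90.3 turn az -0.005 delta after turn [-0.16 -0.32  8.83] q [-0.37  0.37  0.65  1.69 -0.24  1.15 -1.23]
```

Emit:
play_rows:
  targets: "-0.16 -0.31 0.5 0.004 -0.011 -0.005 0;0 0 1 0 0 0 0;0 0 1 0 0 0 0;0 0 1 0 0 0 0;0 0 0 0 0 0 0"

```text
time: 52.98
position: [0.6027, -0.1239, 0.2598]
tool_rot: [3.14, -0.008, -0.002]
ft_force: [0.5, 0.7, -2.3]
grip_width: 0.682
```

```bash
python3 d.py .605 -.120 .0446 90; python3 tray.py
```

```text
t=52.98 grasp pt [ 602.5 -124.2   95.8] f=[ 0.5  0.7 -2.3] g=0.682
 delta tool cm [ 0.23 -0.4   5.12] tiltfix [0.002 0.002] jaw yaw -90.3 turn az -0.005 delta after turn [ 0.24 -0.4   5.12] q [-0.36  0.41  0.64  1.73 -0.27  1.1  -1.21]
scene tray rect [ 534.9 -119.1] [244.8  75.4] 0.6
  top 25 [ 459.1 -113.5] 12.5 rect [ 458.3 -112.7] [24.   9.7] rel tray [-76.7   6.3] zmed 0.041
top tray rect [ 483.5 -151.3] [ 54.5 165.1] 68.9
  top 65 [ 462.2 -120.9] 14.2 rect [ 461.3 -124.2] [19.9 27.4] rel tray [-22.2  27.1] zmed 0.0419
```

Correct and lower to just above neighbours, re-checking before entering.

Emit:
play_rows:
  targets: "0.24 -0.4 0 0.002 0.002 -0.005 0;0 0 0 0 0 0 0;0 0 0.6 0 0 0 0;0 0 0.6 0 0 0 0;0 0 0.6 0 0 0 0;0 0 0 0 0 0 0"

```text
time: 53.82
position: [0.6063, -0.1193, 0.2424]
tool_rot: [-3.141, -0.002, -0.006]
ft_force: [0.7, 0.6, -2.0]
grip_width: 0.679
```

```bash
python3 d.py .605 -.120 .0446 90
```

```text
t=53.83 grasp pt [ 606.9 -119.3   78.4] f=[ 0.7  0.6 -2. ] g=0.679
 delta tool cm [-0.14  0.07  3.38] tiltfix [-0.    -0.004] jaw yaw -89.9 turn az 0.001 delta after turn [-0.14  0.07  3.38] q [-0.35  0.43  0.63  1.74 -0.29  1.06 -1.2 ]
```

Emit:
play_rows:
  targets: "-0.14 0.07 0 0 -0.004 0 0;0 0 0 0 0 0 0;0 0 0.6 0 0 0 0;0 0 0.6 0 0 0 0;0 0 0 0 0 0 0"

```text
time: 54.45
position: [0.6048, -0.1202, 0.2298]
tool_rot: [-3.141, -0.002, 0.0]
ft_force: [0.3, 0.2, -2.1]
grip_width: 0.678
```

```bash
python3 d.py .605 -.120 .0446 90;python3 -c "
from h import *
im=grab('scene')['pixels']
cv2.imwrite('pics/p3.png',cv2.resize(im[200:310,220:330],(600,600),interpolation=2))"
```

```text
t=54.45 grasp pt [ 604.8 -120.1   65.8] f=[ 0.3  0.2 -2.1] g=0.678
 delta tool cm [ 0.02 -0.02  2.12] tiltfix [-0.  0.] jaw yaw -89.9 turn az 0.001 delta after turn [ 0.02 -0.02  2.12] q [-0.35  0.45  0.62  1.75 -0.3   1.04 -1.19]
```

View pics/p3.png

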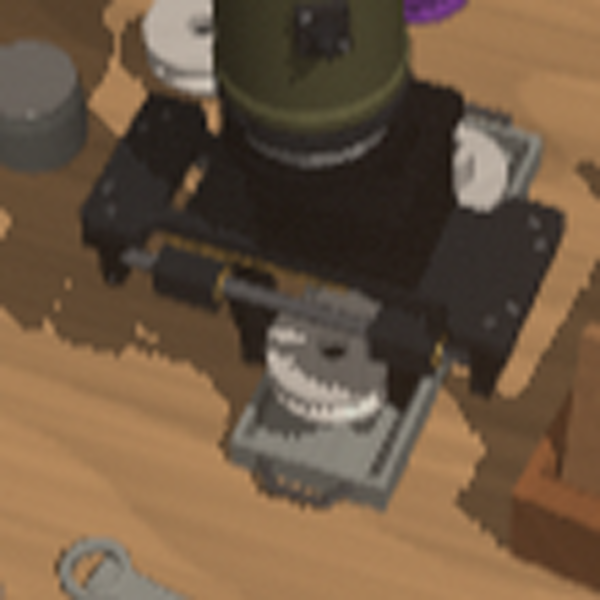

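Emit:
play_rows:
  targets: "0 0 0.5 0 0 0 0;0 0 0.5 0 0 0 0;0 0 0.4 0 0 0 0;0 0 0 0 0 0 0"

```text
time: 55.0
position: [0.605, -0.1202, 0.215]
tool_rot: [-3.141, -0.002, -0.001]
ft_force: [-0.3, 0.0, -1.9]
grip_width: 0.679
```

```bash
python3 d.py .605 -.120 .0446 90
```

```text
t=55.00 grasp pt [ 605.1 -120.2   51. ] f=[-0.3  0.  -1.9] g=0.679
 delta tool cm [-0.   -0.02  0.64] tiltfix [-0. -0.] jaw yaw -89.9 turn az 0.001 delta after turn [-0.   -0.02  0.64] q [-0.34  0.46  0.61  1.76 -0.31  1.02 -1.18]
```

Emit:
play_rows:
  targets: "0 0 0.4 0 0 0 0;0 0 0.25 0 0 0 0;0 0 0 0 0 0 0"

```text
time: 55.38
position: [0.6052, -0.1203, 0.2085]
tool_rot: [-3.141, -0.002, -0.002]
ft_force: [-0.7, -0.1, -0.7]
grip_width: 0.683
```

```bash
python3 d.py .605 -.120 .0446 90
```

```text
t=55.38 grasp pt [ 605.4 -120.3   44.5] f=[-0.7 -0.1 -0.7] g=0.683
 delta tool cm [-0.02 -0.03 -0.01] tiltfix [-0.    -0.001] jaw yaw -89.9 turn az 0.001 delta after turn [-0.02 -0.03 -0.01] q [-0.34  0.47  0.61  1.76 -0.31  1.01 -1.18]
```

Emit:
play_rows:
  targets: "0 0 0 0 0 0 0.5;0 0 0 0 0 0 0.6;0 0 0 0 0 0 0.65;0 0 0 0 0 0 0.65;0 0 -0.6 0 0 0 0.65;0 0 -1.5 0 0 0 0.7;0 0 -2 0 0 0 1;0 0 -2 0 0 0 1;0 0 -2 0 0 0 1;0 0 0 0 0 0 1"

```text
time: 56.62
position: [0.6063, -0.1211, 0.2992]
tool_rot: [3.141, 0.001, 0.014]
ft_force: [-0.1, 0.2, -0.4]
grip_width: 0.997
```

```bash
python3 d.py .4305 -.2605 .13 90;python3 look.py
```

```text
t=56.62 grasp pt [ 607.7 -121.1  135.2] f=[-0.1  0.2 -0.4] g=0.997
 delta tool cm [-17.59  13.93   0.37] tiltfix [ 0.    -0.009] jaw yaw -90.0 turn az 0.001 delta after turn [-17.58  13.94   0.37] q [-0.37  0.37  0.65  1.69 -0.24  1.16 -1.23]
pack top z [0.1318 0.1329] a [-81.4 -73.5 -66.3] b [-33.8  41.4]
pack top z [0.1319 0.1329] a [61.  70.1 77.1] b [-37.6  37.8]
scene 302 [224. 218.] rect [ 500.5 -324.7] [52. 45.] z98 0.049 frac hi 0.77
scene 1068 [283. 270.] rect [ 587.3 -118.4] [141.  75.] z98 0.045 frac hi 0.47
top 101 [487. 224.] rect [ 657.5 -440.3] [37. 29.] z98 0.025 frac hi 0.00
top 425 [375. 286.] rect [ 483.  -151.9] [ 49. 163.] z98 0.044 frac hi 0.12
top 312 [446. 277.] rect [ 496.5 -324.3] [49. 49.] z98 0.049 frac hi 0.94
top 404 [422. 301.] rect [ 428.2 -261.8] [57. 57.] z98 0.043 frac hi 0.91
```

Emit:
play_rows:
  targets: "-3.5 2.75 0 0 -0.009 0 1;-3.5 2.75 0 0 0 0 1;-3.5 2.75 0 0 0 0 1;-3.5 2.75 0 0 0 0 1;-3.5 2.75 0 0 0 0 1;0 0 0 0 0 0 1"

```text
time: 57.48
position: [0.4239, -0.2605, 0.2922]
tool_rot: [-3.14, -0.005, 0.021]
ft_force: [0.3, 0.6, -0.3]
grip_width: 1.003
```

```bash
python3 d.py .4303 -.2606 .039 90;python3 tray.py
```

```text
t=57.48 grasp pt [ 421.7 -260.2  128.2] f=[ 0.3  0.6 -0.3] g=1.003
 delta tool cm [0.76 0.03 8.91] tiltfix [-0.002  0.013] jaw yaw -89.8 turn az 0.003 delta after turn [0.76 0.03 8.91] q [-0.25  0.1   0.79  1.98 -0.08  1.1  -0.99]
scene tray rect [ 535.2 -118.9] [243.9  75.2] 0.2
  top 93 [ 465.6 -119.2] 15.4 rect [ 465.6 -119.5] [28.  26.2] rel tray [-69.6  -0.6] zmed 0.0406
  top 507 [ 591.6 -118.4] 45.7 rect [ 593.1 -123.8] [88.8 58.9] rel tray [57.8 -4.9] zmed 0.0416
top tray rect [ 531.7 -121.3] [242.   74.4] 0.2
  top 464 [ 588.3 -122.3] 46.1 rect [ 590.4 -125.7] [88.7 58.7] rel tray [58.6 -4.4] zmed 0.0418
  top 84 [ 462.1 -121.4] 14.0 rect [ 461.2 -120.7] [26.2 26.5] rel tray [-70.5   0.6] zmed 0.0414
```

Emit:
play_rows:
  targets: "0.76 0.03 0.5 -0.002 0.013 0.003 1;0 0 1.3 0 0 0 1;0 0 1.3 0 0 0 1;0 0 0.8 0 0 0 1;0 0 0 0 0 0 1"

```text
time: 58.2
position: [0.4371, -0.2549, 0.2485]
tool_rot: [3.141, 0.018, -0.003]
ft_force: [0.1, -0.3, 0.2]
grip_width: 1.003
```

```bash
python3 d.py .4303 -.2606 .039 90
```

```text
t=58.20 grasp pt [ 436.8 -255.    84.5] f=[ 0.1 -0.3  0.2] g=1.003
 delta tool cm [-0.68  0.56  4.55] tiltfix [0.    0.002] jaw yaw -89.3 turn az 0.012 delta after turn [-0.67  0.57  4.55] q [-0.23  0.19  0.77  2.01 -0.15  1.01 -0.94]
```

Emit:
play_rows:
  targets: "-0.67 0.57 0 0 0.002 0.012 1;0 0 0 0 0 0 1;0 0 0.6 0 0 0 1;0 0 0.6 0 0 0 1;0 0 0 0 0 0 1"

```text
time: 58.82
position: [0.4301, -0.2616, 0.2366]
tool_rot: [3.141, -0.003, 0.003]
ft_force: [-0.8, -0.9, 0.1]
grip_width: 1.001
```

```bash
python3 d.py .4303 -.2606 .039 90
```

```text
t=58.83 grasp pt [ 430.4 -261.8   72.6] f=[-0.8 -0.9  0.1] g=1.001
 delta tool cm [ 0.02 -0.11  3.36] tiltfix [ 0.001 -0.002] jaw yaw -90.1 turn az -0.002 delta after turn [ 0.02 -0.11  3.36] q [-0.21  0.2   0.77  2.02 -0.17  0.98 -0.92]
```

Emit:
play_rows:
  targets: "0 -0.1 0.5 0 0 0 1;0 0 0.6 0 0 0 1;0 0 0.6 0 0 0 1;0 0 0.6 0 0 0 1;0 0 0.6 0 0 0 1;0 0 0.2 0 0 0 1;0 0 0 0 0 0 1"

```text
time: 59.7
position: [0.4302, -0.2604, 0.203]
tool_rot: [3.141, -0.003, 0.002]
ft_force: [0.1, -0.3, 0.7]
grip_width: 0.998
```

```bash
python3 d.py .4303 -.2606 .040 90
```

```text
t=59.70 grasp pt [ 430.4 -260.5   39. ] f=[ 0.1 -0.3  0.7] g=0.998
 delta tool cm [ 0.01  0.02 -0.1 ] tiltfix [ 0.001 -0.001] jaw yaw -90.1 turn az -0.002 delta after turn [ 0.01  0.02 -0.1 ] q [-0.19  0.26  0.75  2.05 -0.23  0.91 -0.88]
```

Emit:
play_rows:
  targets: "0 0 -0.1 0 0 0 1;0 0 0 0 0 0 0.7;0 0 0 0 0 0 0.5;0 0 0 0 0 0 0.4;0 0 0 0 0 0 0.2;0 0 0 0 0 0 0;0 0 0 0 0 0 0;0 0 -1 0 0 0 0;0 0 -1.7 0 0 0 0;0 0 -1.7 0 0 0 0;0 0 -1.7 0 0 0 0;0 0 -1.7 0 0 0 0;0 0 0 0 0 0 0"

```text
time: 61.32
position: [0.4304, -0.2609, 0.2895]
tool_rot: [3.14, -0.003, 0.008]
ft_force: [0.4, 0.2, -1.6]
grip_width: 0.68
```

```bash
python3 d.py .5106 -.120 .12 90; python3 tray.py
```

```text
t=61.33 grasp pt [ 431.2 -261.1  125.5] f=[ 0.4  0.2 -1.6] g=0.680
 delta tool cm [  7.99 -14.11   0.57] tiltfix [ 0.001 -0.005] jaw yaw -90.1 turn az -0.002 delta after turn [  8.02 -14.09   0.57] q [-0.25  0.11  0.79  1.98 -0.09  1.08 -0.99]
scene tray rect [ 535.9 -119.4] [243.7  75.6] 0.5
  top 93 [ 464.8 -118.4] 16.0 rect [ 465.5 -119.4] [30.3 26.6] rel tray [-70.4   0. ] zmed 0.0399
  top 506 [ 590.9 -119.8] 46.0 rect [ 593.5 -123.5] [88.1 58.7] rel tray [57.7 -4.1] zmed 0.0412
top tray rect [ 531.9 -121.3] [242.7  74.1] 0.3
  top 372 [ 604.1 -121.1] 30.3 rect [ 604. -122.] [60.1 57.3] rel tray [72.2 -0.7] zmed 0.042
  top 88 [ 556.1 -121.3] 14.6 rect [ 555.7 -121.2] [27.  26.2] rel tray [23.9  0.1] zmed 0.0409
  top 88 [ 462.4 -121.1] 14.3 rect [ 461.  -120.8] [25.6 26.6] rel tray [-70.8   0.5] zmed 0.0411
```

Emit:
play_rows:
  targets: "1.55 -2.75 0 0.001 -0.005 0 0;1.55 -2.75 0 0 0 0 0;1.55 -2.75 0 0 0 0 0;1.55 -2.75 0 0 0 0 0;1.55 -2.75 0 0 0 0 0;0 0 0 0 0 0 0"

```text
time: 62.18
position: [0.5076, -0.1185, 0.2819]
tool_rot: [-3.141, 0.007, 0.021]
ft_force: [0.1, -0.5, -1.5]
grip_width: 0.685
```

```bash
python3 d.py .5106 -.120 .08 90
```

```text
t=62.17 grasp pt [ 505.4 -118.4  117.9] f=[ 0.1 -0.5 -1.5] g=0.685
 delta tool cm [0.35 0.15 3.79] tiltfix [-0.001  0.014] jaw yaw -90.2 turn az -0.004 delta after turn [0.35 0.15 3.79] q [-0.43  0.17  0.67  1.93 -0.12  1.09 -1.29]
```

Emit:
play_rows:
  targets: "0.35 0.15 0.5 -0.001 0.014 -0.004 0;0 0 0.8 0 0 0 0;0 0 0.8 0 0 0 0;0 0 0 0 0 0 0;0 0 0 0 0 0 0"

```text
time: 62.8
position: [0.509, -0.1234, 0.2575]
tool_rot: [3.14, -0.008, -0.005]
ft_force: [0.1, 0.5, -1.0]
grip_width: 0.685
```

```bash
python3 d.py .5106 -.120 .0446 90
```

```text
t=62.80 grasp pt [ 508.5 -123.7   93.5] f=[ 0.1  0.5 -1. ] g=0.685
 delta tool cm [ 0.17 -0.35  4.89] tiltfix [0.002 0.003] jaw yaw -90.3 turn az -0.005 delta after turn [ 0.17 -0.35  4.89] q [-0.41  0.21  0.67  1.95 -0.15  1.03 -1.26]
```

Emit:
play_rows:
  targets: "0.19 -0.35 0 0.002 0.003 -0.005 0;0 0 0 0 0 0 0;0 0 0 0 0 0 0"

```text
time: 63.18
position: [0.5113, -0.1197, 0.2582]
tool_rot: [-3.141, -0.0, -0.002]
ft_force: [0.5, -0.2, -1.5]
grip_width: 0.678
```

```bash
python3 d.py .5106 -.120 .0446 90; python3 - <<'E'
from h import *
im=grab('scene','p4full.png');P=cloud(im)
m=(im['depth']>0)&(P[...,0]>.42)&(P[...,0]<.66)&(abs(P[...,1]+.12)<.05)
cv2.imwrite('pics/p4.png',cv2.resize(im['pixels'][200:310,230:340],(600,600),interpolation=2))
E
```

```text
t=63.17 grasp pt [ 511.6 -119.6   94.2] f=[ 0.5 -0.2 -1.5] g=0.678
 delta tool cm [-0.08  0.03  4.96] tiltfix [-0.    -0.002] jaw yaw -90.0 turn az 0.000 delta after turn [-0.08  0.03  4.96] q [-0.42  0.21  0.66  1.95 -0.15  1.03 -1.26]
```

View pics/p4.png

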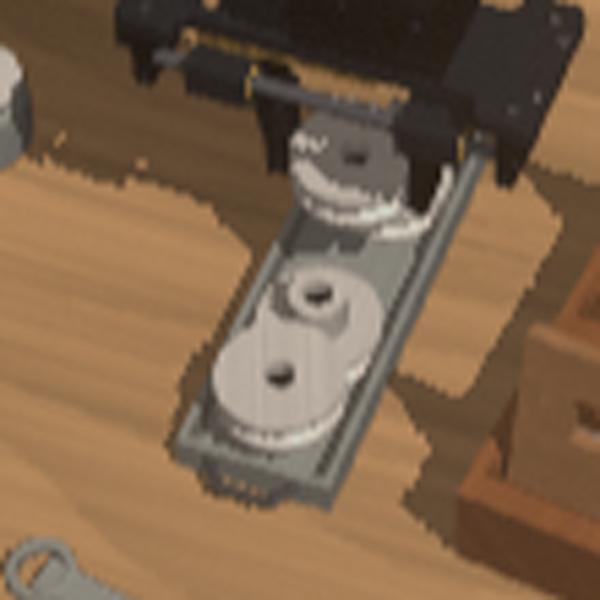

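Third pulley is seated; the fourth is held over the gap. Lower slowly.

Emit:
play_rows:
  targets: "-0.09 0.03 0.6 0 -0.002 0 0;0 0 0.6 0 0 0 0;0 0 0.6 0 0 0 0;0 0 0.6 0 0 0 0;0 0 0 0 0 0 0"

```text
time: 63.85
position: [0.5101, -0.1198, 0.2319]
tool_rot: [-3.141, -0.001, 0.003]
ft_force: [0.1, 0.3, -2.2]
grip_width: 0.681
```

```bash
python3 d.py .5106 -.120 .0446 90
```

```text
t=63.85 grasp pt [ 509.8 -119.7   67.9] f=[ 0.1  0.3 -2.2] g=0.681
 delta tool cm [0.05 0.02 2.33] tiltfix [-0.001  0.002] jaw yaw -90.0 turn az 0.000 delta after turn [0.05 0.02 2.33] q [-0.4   0.25  0.65  1.97 -0.18  0.98 -1.24]
```

Emit:
play_rows:
  targets: "0.05 0.02 0.3 -0.001 0.002 0 0;0 0 0.4 0 0 0 0;0 0 0.4 0 0 0 0;0 0 0 0 0 0 0"

```text
time: 64.35
position: [0.5108, -0.1201, 0.2204]
tool_rot: [3.141, 0.0, 0.002]
ft_force: [-0.0, -0.1, -1.4]
grip_width: 0.679
```

```bash
python3 d.py .5106 -.120 .0446 90
```

```text
t=64.35 grasp pt [ 511.  -120.2   56.4] f=[-0.  -0.1 -1.4] g=0.679
 delta tool cm [-0.02 -0.01  1.18] tiltfix [ 0.001 -0.001] jaw yaw -90.0 turn az 0.000 delta after turn [-0.02 -0.01  1.18] q [-0.4   0.26  0.65  1.98 -0.19  0.96 -1.22]
```

Emit:
play_rows:
  targets: "-0.02 0 0.3 0 0 0 0;0 0 0.4 0 0 0 0;0 0 0.3 0 0 0 0;0 0 0 0 0 0 0"

```text
time: 64.85
position: [0.5107, -0.1201, 0.2098]
tool_rot: [3.141, 0.001, 0.002]
ft_force: [0.6, -0.3, -1.9]
grip_width: 0.683
```

```bash
python3 d.py .5106 -.120 .0446 90
```

```text
t=64.85 grasp pt [ 510.9 -120.1   45.8] f=[ 0.6 -0.3 -1.9] g=0.683
 delta tool cm [-0.01 -0.01  0.12] tiltfix [ 0.001 -0.001] jaw yaw -90.0 turn az 0.000 delta after turn [-0.01 -0.01  0.12] q [-0.39  0.28  0.64  1.99 -0.21  0.93 -1.21]
```

Emit:
play_rows:
  targets: "0 0 0.15 0 0 0 0;0 0 0 0 0 0 0"

```text
time: 65.1
position: [0.5111, -0.1202, 0.2089]
tool_rot: [3.141, 0.001, 0.003]
ft_force: [-0.3, 0.2, -2.3]
grip_width: 0.681
```

```bash
python3 d.py .5106 -.120 .0446 90
```

```text
t=65.10 grasp pt [ 511.4 -120.3   44.9] f=[-0.3  0.2 -2.3] g=0.681
 delta tool cm [-0.05 -0.02  0.03] tiltfix [ 0.    -0.002] jaw yaw -90.0 turn az 0.000 delta after turn [-0.05 -0.02  0.03] q [-0.39  0.28  0.64  1.99 -0.21  0.93 -1.21]
```

Emit:
play_rows:
  targets: "-0.04 0 0.12 0 0 0 0;0 0 0 0 0 0 0;0 0 0 0 0 0 0.5;0 0 0 0 0 0 0.6;0 0 0 0 0 0 0.65;0 0 0 0 0 0 0.65;0 0 -0.6 0 0 0 0.65;0 0 -1.5 0 0 0 0.7;0 0 -2 0 0 0 1;0 0 -2 0 0 0 1;0 0 -2 0 0 0 1;0 0 -3 0 0 0 1;0 0 -3 0 0 0 1;0 0 0 0 0 0 1"

```text
time: 66.85
position: [0.5107, -0.1217, 0.3614]
tool_rot: [3.141, -0.003, 0.017]
ft_force: [-0.2, -0.0, -0.1]
grip_width: 0.997
```

```bash
python3 d.py .45 -.35 .2 90
```

```text
t=66.85 grasp pt [ 512.5 -121.7  197.4] f=[-0.2 -0.  -0.1] g=0.997
 delta tool cm [-6.03 22.84 -0.32] tiltfix [ 0.    -0.011] jaw yaw -90.1 turn az -0.002 delta after turn [-6.07 22.83 -0.32] q [-0.46  0.08  0.68  1.84 -0.05  1.23 -1.34]
```

Emit:
play_rows:
  targets: "-1 3.8 0 0 0 0 1;-1 3.8 0 0 0 0 1;-1 3.8 0 0 0 0 1;-1 3.8 0 0 0 0 1;-1 3.8 0 0 0 0 1;-1 3.8 0 0 0 0 1;0 0 0 0 0 0 1"

```text
time: 67.72
position: [0.4469, -0.355, 0.3591]
tool_rot: [-3.14, -0.001, -0.013]
ft_force: [0.2, -0.2, -0.1]
grip_width: 0.998
```

```bash
python3 tray.py; python3 look.py; python3 - <<'E'
from h import *
for n in('scene','top'):
    im=grab(n,'fin_%s.png'%n);P=cloud(im)
    # bystander drift: compare to initial image
    i0=dict(np.load(n+'0.npz'));
    m=(im['depth']>0)&(P[...,0]>.42)&(P[...,0]<.65)&(abs(P[...,1]+.12)<.034)
    q=P[m&(P[...,2]>.039)];print(n,np.percentile(q[:,2],[1,50,99]).round(4))
a=cv2.imread('pics/fin_scene.png')[200:310,240:340];b=cv2.imread('pics/fin_top.png')[210:310,280:430]
cv2.imwrite('pics/ff.png',np.hstack([cv2.resize(a,(360,400),interpolation=2),cv2.resize(b,(440,400),interpolation=2)]))
E
```

```text
scene tray rect [ 535.4 -118.9] [240.9  75.1] 0.2
  top 950 [ 542.6 -117. ] 94.3 rect [ 542.6 -118.6] [188.5  60.9] rel tray [7.2 0.4] zmed 0.0414
top tray rect [ 531.7 -121.4] [241.7  74.2] 0.4
  top 372 [ 603.8 -120.9] 30.4 rect [ 603.8 -120.6] [58.9 58.7] rel tray [72.1  0.8] zmed 0.0417
  top 483 [ 525.3 -122.1] 44.9 rect [ 522.4 -116.7] [85.7 59.5] rel tray [-9.3  4.7] zmed 0.0417
  top 86 [ 460.5 -118.5] 13.7 rect [ 460.6 -118.2] [26.1 26. ] rel tray [-71.1   3.2] zmed 0.0411
pack top z [0.1314 0.1324] a [-81.6 -73.5 -66.6] b [-33.7  41.6]
pack top z [0.132  0.1327] a [61.1 69.8 77.1] b [-37.5  37.8]
scene 377 [225. 219.] rect [ 499.5 -321.3] [52. 49.] z98 0.048 frac hi 0.69
scene 1962 [291. 255.] rect [ 534.9 -118.9] [245.  75.] z98 0.045 frac hi 0.49
top 1920 [370. 261.] rect [ 529.7 -121.4] [238.  76.] z98 0.046 frac hi 0.49
top 103 [487. 224.] rect [ 647.7 -441.1] [44. 24.] z98 0.025 frac hi 0.00
scene [0.0391 0.0419 0.0464]
top [0.0391 0.0425 0.0484]
```

View pics/ff.png

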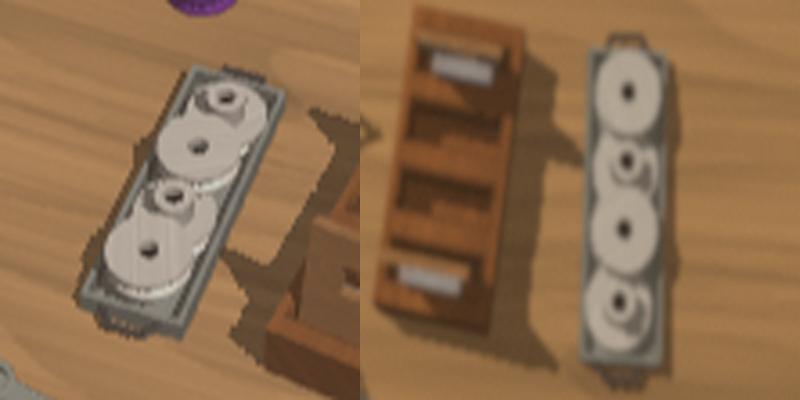

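View pics/fin_scene.png

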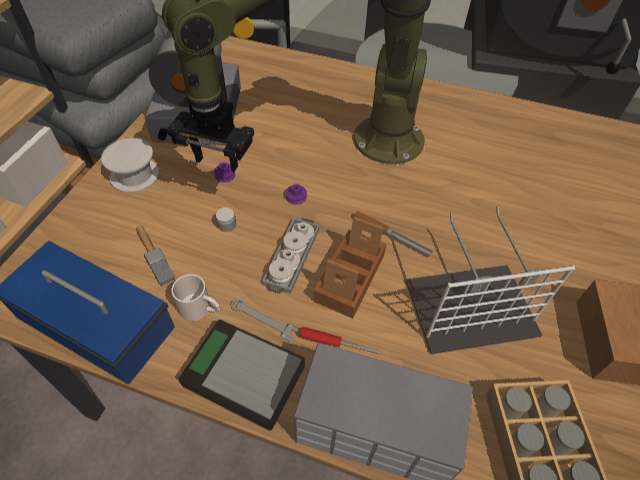

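```bash
python3 - <<'E'
from h import *
for n,dx,dy in(('scene',.0018,.0015),('top',-.0018,-.001)):
    im=grab(n);P=cloud(im)
    for nm,x,r,y in(('up',.4625,.012,-.118),('down',.5103,.027,-.12),('up',.5575,.012,-.12),('down',.605,.027,-.12)):
        m=(im['depth']>0)&(np.hypot(P[...,0]-x-dx,P[...,1]-y-dy)<r)&(P[...,2]>.036)
        q=P[m];A=np.c_[q[:,:2]-q[:,:2].mean(0),np.ones(len(q))];c=np.linalg.lstsq(A,q[:,2],rcond=None)[0]
        res=q[:,2]-A@c;k=abs(res)<.003;c=np.linalg.lstsq(A[k],q[k,2],rcond=None)[0]
        print(n,nm,len(q),'zmean %.4f'%c[2],'slopes',c[:2].round(3),'cen',(q[:,:2].mean(0)*1000).round(1))
E
```

```text
scene up 39 zmean 0.0415 slopes [0.038 0.066] cen [ 463.7 -116.9]
scene down 263 zmean 0.0416 slopes [ 0.018 -0.011] cen [ 512.2 -118.7]
scene up 53 zmean 0.0419 slopes [-0.02  0.  ] cen [ 558.6 -118.5]
scene down 302 zmean 0.0417 slopes [-0.002 -0.014] cen [ 606.9 -118.5]
top up 46 zmean 0.0420 slopes [-0.006 -0.058] cen [ 460.6 -118.7]
top down 301 zmean 0.0425 slopes [0.003 0.006] cen [ 508.2 -121.1]
top up 46 zmean 0.0427 slopes [ 0.083 -0.084] cen [ 555.1 -120.4]
top down 280 zmean 0.0421 slopes [-0.031  0.001] cen [ 603.5 -121. ]
```

```bash
python3 -c "
from bench import ctrl
print(ctrl.close_job(), ctrl.get_state()['time'])"
```

```text
the job is handed in; nothing more can be done
the job is handed in; nothing more can be done
```

The kit is made up and the job is handed in, at about 68 s of the 210 s allowed; the hand-in reports no verdict.

- **Packs:** Only two were present, the rear one on each peg. I raised each about 16 mm, slid it off over the tip and stood it in an end slot of the block. I saw no force build-up while sliding. Both tops read 0.131–0.132 m, so they are fully down. I had to move the right pack about 5 mm sideways before insertion because it sat off-centre in the grip.
- **Pulleys:** They alternate hub up, hub down, hub up, hub down along the tray, at about -71, -23, +24 and +72 mm from its centre. Like-lying pulleys are about 95 mm apart. All tops lie at about 42 mm, which is where pulleys seated on the tray floor should be. The rim fits show the two hub-down pulleys flat. On the small hub tops the two cameras' slopes disagreed, by up to 0.08 rad, which I put down to depth noise.
- **Disagreements:** The two cameras differ by about 3–4 mm, so I averaged them. The first hub-up pulley shifted about 3 mm sideways when the last one went in, which is within tolerance.
- **Bystanders:** By eye, the tin, spanner, screwdriver, trier, mug, brush and purple look-alikes are where they were. I measured only the tin, which had not moved. I noticed no knocked pulley. The arm finished clear of everything.

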